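# Unlock a bench mill and hold its sprung hood for spring adjustment

### The job

I want to adjust the hood springs of the small enclosed engraving mill: press its red spindle-stop button, then the white extractor-stop button, then the blue hood-release button, one at a time and each fully down, and the hood will unlatch and pop up a little. Take the hood by its black ball knob and swing it up past its balance point (about 50 degrees open) to roughly 60 degrees, where the springs carry it, but do not let it fly up to its stop at 80 degrees. Then draw it back and finish while holding it still by the knob just below the balance point (at 34 to 46 degrees), so that I can get at the adjusters; do not let go of it, and leave the loose things on the bench where they are.

Things in the scene. Friction and masses are not known exactly. Their poses are not given: they have to be found in the camera images.
- spindle_stop_top (a point): Centre of the top face of the red spindle-stop push button, the front one of three in a row on the flat top of the control pod on the mill's right side (-y). Cap 24 mm across, top 10 mm above a dark collar 40 mm across; it is pressed straight down. Axes as the mill's.
- extractor_stop_top (a point): Centre of the top face of the white extractor-stop push button, the middle one of the row, 48 mm behind the red one; same size and way of pressing.
- hood_release_top (a point): Centre of the top face of the blue hood-release push button, the rear one of the row, 62 mm behind the white one; same size and way of pressing. It draws a latch bolt; until it has been pressed about 4 mm the hood cannot be raised.
- spindle_stop (a joint): Travel of the red button in m: 0 up, 0.006 fully down. Spring, about 1.5 N at the start and 5 N fully down; it returns by itself.
- extractor_stop (a joint): Travel of the white button in m: 0 up, 0.006 fully down; same spring.
- hood_release (a joint): Travel of the blue button in m: 0 up, 0.006 fully down; same spring, and about 1 N more while it draws the bolt. The bolt clears at about 0.004; the hood then pops up and stays unlatched when the button returns.
- hood_angle (a joint): Hood opening in rad: about 0.01 latched shut, 0.076 popped up, 1.4 at the stop. Torsion springs carry part of its weight: below the balance point at about 0.85 it falls shut, above it is thrown open. Force at the knob, across its radius: 3 N up when popped up, 1.3 N up at 0.58, 0.8 N up at 0.7, none at 0.85, 0.8 N down at 1.0, 2 N down at 1.2. Negligible friction, slight damping.
- knob (a point): Centre of the black ball knob, 29 mm diameter, in the middle of the hood's front edge on an 8 mm steel stalk, the ball's centre about 50 mm in front of the hood's face and 112 mm above the bench when shut. Free on both sides, above and below; it can turn between finger pads as the hood swings. Its axes turn with the hood; at angle 0 they are the mill's.
- hood: The hood with its panes, stalk and ball knob, as a solid; its origin is the point hood_hinge on the hinge axis.
- hood_hinge (a point): Point on the hinge axis (this point's y) in the hood's middle plane, at the rear; its frame turns with the hood. The ball's centre lies at (-0.270, 0, 0.030) m in it. At opening q the ball is, in the mill's axes from this point, at (-0.270 cos q + 0.030 sin q, 0, 0.270 sin q + 0.030 cos q).
- mill: Enclosed bench mill, fixed: light grey tub 220 mm deep (x), 265 wide (y), 77 high; dark hood with smoked panes over its left part, 190 mm wide, 220 deep, top at 145 mm when shut; control pod on the right, 74 mm wide, top at 103 mm. Origin: centre of the footprint on the bench; x from the front (knob side) to the hinge side, y to its left.
- oil_bottle: Loose bystander: cream squeeze bottle with red nozzle, 39 mm diameter, 128 mm high, standing; origin under its centre.
- screw_tin: Loose bystander: round white tin, 51 mm diameter, 42 mm high; origin under its centre.
- stand_loupe: Loose bystander: round cream metal loupe, 82 mm diameter, 47 mm high; origin under its centre.
- driver_yellow: Loose bystander: small screwdriver with a yellow handle lying flat, 23x166x23 mm, long in its y; origin under the centre.

How it is judged:
On the way, in this order (a step that is already met when the one before it is completed fails the run):
1. with the hood still latched, the red spindle-stop button is pressed fully down (over 4 mm), alone (value of joint spindle_stop above 0.004 m and value of joint each of extractor_stop, hood_release below 0.0015 m and value of joint hood_angle below 0.025 rad).
2. with the hood still latched, the white extractor-stop button is pressed fully down (over 4 mm), alone (value of joint extractor_stop above 0.004 m and value of joint each of spindle_stop, hood_release below 0.0015 m and value of joint hood_angle below 0.025 rad).
3. the blue hood-release button has unlatched the hood, which stands popped up (value of joint hood_angle above 0.04 rad and value of joint each of spindle_stop, extractor_stop below 0.0015 m), for 0.1 s.
4. the hood is raised past its balance point, beyond 0.95 rad (value of joint hood_angle above 0.95 rad), for 0.1 s.
At the end, for the whole second after the job is handed in: The hood stands still (under 0.06 rad/s) between 0.57 and 0.82 rad, just below its balance point at about 0.85, held by the fingers (contact over 0.3 N) and by nothing else (hinge friction is too small to keep it there); all three buttons are up again (value of joint hood_angle between 0.57 and 0.82 rad and velocity of joint hood_angle between -0.06 and 0.06 rad/s and contact force between the fingers and hood above 0.3 N and value of joint each of spindle_stop, extractor_stop, hood_release below 0.0015 m); the arm keeps its last pose, push and grip.
It fails at once if two buttons are pressed at once (value of joint each of spindle_stop, extractor_stop above 0.002 m or value of joint each of spindle_stop, hood_release above 0.002 m or value of joint each of extractor_stop, hood_release above 0.002 m).
It fails at once if the hood is let fly open toward its stop (beyond 1.3 rad) (value of joint hood_angle above 1.3 rad).
It fails at once if a loose bystander is moved more than 30 mm (distance of any of oil_bottle, screw_tin, stand_loupe, driver_yellow from where it was at the start of the episode above 0.03 m).
It also fails if it takes over 72 s, if anything falls off the work surface, if the arm or the gripper's body presses on something with over 40 N, if the wrist force passes 120 N, or if a joint passes its speed limit or range.

### The arm

A 6-joint arm with a two-finger parallel gripper is mounted at the origin on a cart in front of the work surface, level with it; the furniture and walls round the work are solid. World frame = base frame: x ahead of the robot, y to its left, z up, the work surface at z = 0. Lengths are in m, angles in rad, forces in N, time in s.
With the tool pointing down it reaches from about 0.225 to 0.875 m from the base axis. Payload 3.4 kg.
Tool frame: the origin (TCP) lies at the very end of the fingers, on their centre line; the grasp point (between the pads) lies 19 mm behind it (grasp_offset is the distance from the TCP to the grasp point, in m); y points along the fingers, z is the direction in which the jaws open and shut, and the axes are right-handed (so a half turn about y gives the same grasp; the last joint's range is limited). The gripper opens to 85 mm and grips with 20 to 120 N. Pads are 22 mm wide; open, the fingers measure 114 mm over their backs; the gripper's body (76 mm by 85 mm) begins 54 mm behind the grasp point. The pads swing forward as they close: fully open they stand 13 mm farther back than shut.
Start: joints at [-1.455, 0.276, 1.505, -0, 1.361, -0.121], TCP at [0.135, -0.559, 0.194] pointing down, gripper open.
Joint ranges: [-2.89, 2.89], [-0.75, 2.08], [0.22, 2.7], [-1.18, 4.32], [0.11, 2.71], [-2.7, 2.7]. Speed limits (rad/s): [2.57, 2.57, 3.14, 3.14, 3.14, 3.14].

### API

Orientations are given as a unit quaternion [w, x, y, z].
In Python, from rig import get_state, get_image, sign_off, grasp_offset gives the robot as it stands.
- The arm moves only by the shell command python3 -m jog 'ROWS' [FORCE]. ROWS is JSON, one flat list of numbers, 7 for each row, row after row: the closure in counts, from 0 (fully open) to 255 (shut), then the shift along the tool's x, y, z in cm, then the turn, a rotation vector about the tool's x, y, z in units of 8 degrees (1.0 is 8 degrees). In form: [jaw, tx, ty, tz, rx, ry, rz, jaw, tx, ty, tz, rx, ry, rz, ...]. A call has 1 to 12 rows; each row is the pose to reach, as a shift and turn from the pose commanded when the call began, along the tool's axes at that moment; what a row does not reach only later rows make up. A row lasts 1/8 s, in which the tool goes at most 62.5 mm and 10.7 degrees, less where a joint would pass 70% of its speed; a pose out of reach is approached as far as the arm can. A call with a gripper value outside its range is refused whole. The fingers move at their own pace and stop on an object; FORCE is the grip in N (left out, the last holds). Time passes only in rows, so rows that repeat a pose let the fingers close. It gives the time, the measured TCP pose, the force and the opening at its end, in the units of the state.
- get_state(): the state, without advancing time (a new reading comes with each control period).
- get_image(name): name is "scene" or "top" or "wrist"; returns a dict with "color" (480x640x3 uint8, blue, green, red), "mtx" (3x3 intrinsics, pixels), "R" (3x3) and "t" (3): a world point X has camera coordinates R X + t; the wrist camera has in their place "tool_from_camera" (4x4, takes a point from camera to tool coordinates, whose origin is the TCP and whose axes are the tool frame's). Camera axes: x right, y down, z forward; pixel columns grow to the right and rows downward; lengths in m; the calibration is good to about 2 mm. A picture is of the moment at which its call begins: read the wrist's pose just before it. There is no depth.
- sign_off(): hands the job in, once; it reports no verdict.
The state is a dict: "clock": time; "qpos": joint angles; "qd": joint speeds; "effort": joint torques, N m; "position": TCP position; "ee_rot": TCP orientation; "contact_force": force on the tool from outside, world axes, zero at the start; "moment": the same for the moment, N m; "width": finger opening in m.
Only numpy, scipy, OpenCV 4.12 (cv2) and the standard library are available. Lean on these libraries where they do the work, as an engineer would, in place of code of your own. Each camera call takes 0.05 s, during which the arm holds its last target.

## Working session

There is one attempt and no reset: what is moved stays moved. The work goes in short steps, Python scripts to look and compute and a shell command to move; the robot and the scene stay as the last step left them, time stands still between calls to the robot, and variables do not carry over. Pictures are saved under pics/ and viewed, and the job is handed in when it is done.

```bash
ls; mkdir -p pics
python3 - <<'E'
from rig import *
import cv2,json
print(get_state(), grasp_offset)
for n in ["scene","top","wrist"]:
    d=get_image(n); cv2.imwrite(f"pics/{n}0.png",d["color"])
    print(n,{k:v.tolist() if hasattr(v,'tolist') else v for k,v in d.items() if k!="color"})
E
```

```text
pics
{'clock': 0.0, 'qpos': array([-1.45499305e+00,  2.76580425e-01,  1.50610194e+00, -1.15768501e-06,
        1.36069377e+00, -1.21036314e-01]), 'qd': array([-7.01655418e-04, -5.91557507e-04,  6.51858445e-05, -1.44823601e-03,
        6.73891705e-04, -1.98539673e-03]), 'effort': array([-2.44278956e-03, -4.16786885e+01, -2.45806915e+01, -3.09548432e-04,
        1.11504659e-02, -3.11996700e-05]), 'position': array([ 0.13481987, -0.55837601,  0.1929605 ]), 'ee_rot': array([ 0.08354117, -0.08353867,  0.70278487, -0.70152376]), 'contact_force': array([-0.87257845,  0.22511041,  0.66421647]), 'moment': array([0.01634347, 0.01122883, 0.01427921]), 'width': 0.08517709613335292} 0.0187
scene {'mtx': [[458.83275393204906, 0.0, 318.3213692606563], [0.0, 458.83275393204906, 237.14722906583648], [0.0, 0.0, 1.0]], 'R': [[-0.8060753595184313, -0.5917198263916235, -0.010495800698324929], [-0.4534431242675953, 0.6289091486997364, -0.6315557107145935], [0.3803049405827833, -0.5043222479098458, -0.7752594549126676]], 't': [0.43640682340165626, 0.38248053059619125, 0.8785227225195175]}
top {'mtx': [[567.3304435135941, 0.0, 315.6900338231429], [0.0, 567.3304435135941, 244.211459881286], [0.0, 0.0, 1.0]], 'R': [[-0.0037433038440285124, -0.9998626551378684, -0.01614492294758712], [-0.9828410860222598, 0.00665604841684951, -0.18433419825430558], [0.18441634228808562, 0.015177874690640964, -0.9827310134604275]], 't': [-0.03978618239484995, 0.5796320214732703, 1.2144460052363333]}
wrist {'mtx': [[357.86617294659476, 0.0, 323.4139899618394], [0.0, 357.86617294659476, 240.18183524327964], [0.0, 0.0, 1.0]], 'tool_from_camera': [[0.001118476633586447, 0.9510660169064, 0.3089857286280607, -0.07899582870059725], [0.0011208585967709059, -0.3089869201131004, 0.9510656270074241, -0.1805182437307918], [0.9999987463422263, -0.000717415370602746, -0.001411605171376542, -0.00022462859514438271], [0.0, 0.0, 0.0, 1.0]]}
```

View pics/scene0.png

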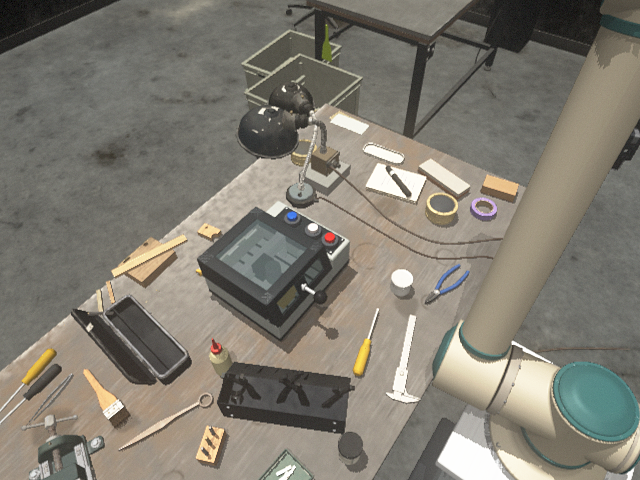

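View pics/top0.png

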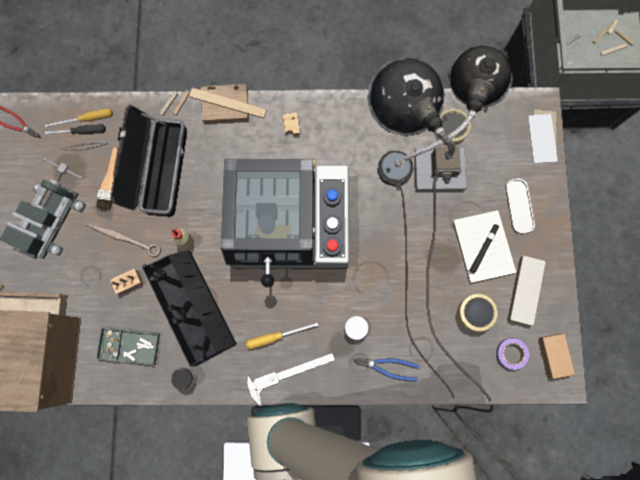

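View pics/wrist0.png

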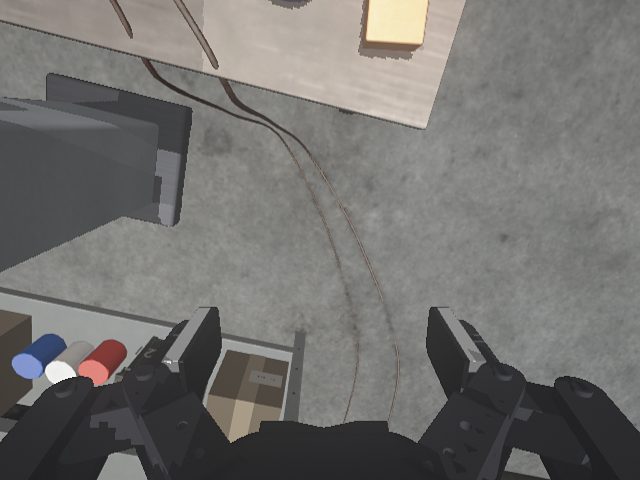

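Run:
```python
import cv2
a=cv2.imread("pics/top0.png");b=cv2.imread("pics/scene0.png")
cv2.imwrite("pics/topc.png",cv2.resize(a[150:310,210:370],None,fx=3.75,fy=3.75,interpolation=cv2.INTER_CUBIC))
cv2.imwrite("pics/scenec.png",cv2.resize(b[190:340,190:360],None,fx=4,fy=4,interpolation=cv2.INTER_CUBIC))
```

```text
(no output)
```

View pics/topc.png

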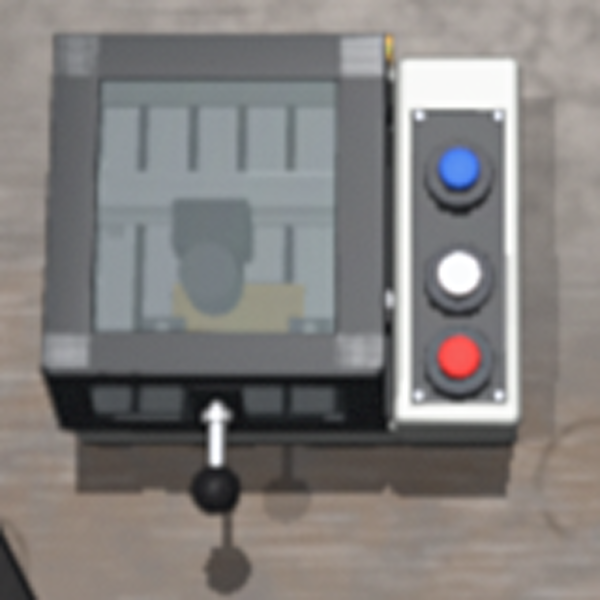

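View pics/scenec.png

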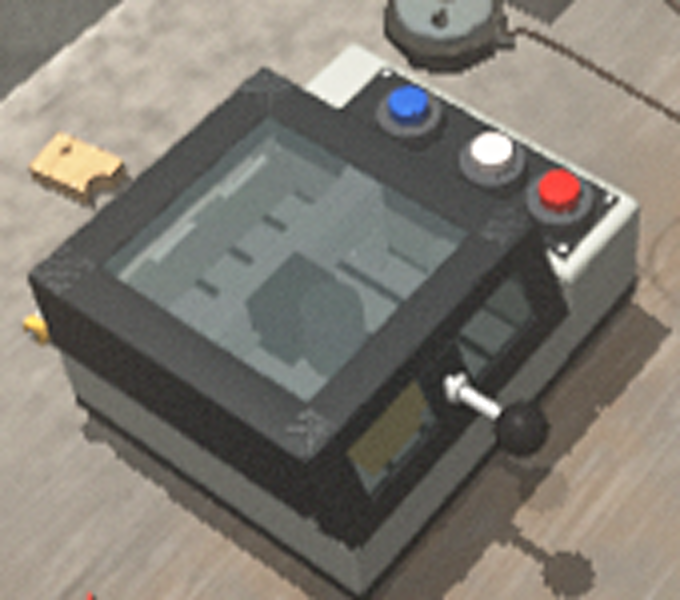

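The crops show the buttons in the top view at (460,355) red, (459,272) white, (459,167) blue and the knob at (215,491). In the scene crop they are at (559,187), (491,148), (408,102) and (522,428). I'll triangulate from these.

```bash
cat > h.py <<'E'
import numpy as np, cv2
from scipy.spatial.transform import Rotation as Ro
K1=np.array([[458.8328,0,318.3214],[0,458.8328,237.1472],[0,0,1]]);R1=np.array([[-0.8060753595184313,-0.5917198263916235,-0.010495800698324929],[-0.4534431242675953,0.6289091486997364,-0.6315557107145935],[0.3803049405827833,-0.5043222479098458,-0.7752594549126676]]);t1=np.array([0.43640682340165626,0.38248053059619125,0.8785227225195175])
K2=np.array([[567.3304,0,315.6900],[0,567.3304,244.2115],[0,0,1]]);R2=np.array([[-0.0037433038440285124,-0.9998626551378684,-0.01614492294758712],[-0.9828410860222598,0.00665604841684951,-0.18433419825430558],[0.18441634228808562,0.015177874690640964,-0.9827310134604275]]);t2=np.array([-0.03978618239484995,0.5796320214732703,1.2144460052363333])
P1=K1@np.c_[R1,t1];P2=K2@np.c_[R2,t2]
def proj(P,X):
    x=P@np.r_[X,1];return x[:2]/x[2]
def tri(u1,u2):
    X=cv2.triangulatePoints(P1,P2,np.array(u1,float).reshape(2,1),np.array(u2,float).reshape(2,1)).ravel();X=X[:3]/X[3]
    return X,proj(P1,X)-u1,proj(P2,X)-u2
def onz(P,u,z):  # intersect with plane z
    A=P[:,:3];c=-np.linalg.solve(A,P[:,3]);d=np.linalg.solve(A,np.r_[u,1]);return c+d*(z-c[2])/d[2]
def mat(q): return Ro.from_quat(np.r_[q[1:],q[0]]).as_matrix()
E
python3 - <<'E'
from h import *
np.set_printoptions(precision=4,suppress=True)
T=dict(red=(460,355),white=(459,272),blue=(459,167),knob=(215,491))
S=dict(red=(559,187),white=(491,148),blue=(408,102),knob=(522,428))
for k in T:
    u2=(np.array(T[k])+.5)/3.75-.5+[210,150];u1=(np.array(S[k])+.5)/4-.5+[190,190]
    z=.112 if k=='knob' else .113
    print(k,*tri(u1,u2),'z:',onz(P1,u1,z),onz(P2,u2,z))
from rig import get_state
s=get_state();print(mat(s['ee_rot']))
E
```

```text
red [ 0.5662 -0.0788  0.1232] [0.1697 0.048 ] [-0.0486 -0.1139] z: [ 0.5713 -0.0856  0.113 ] [ 0.5678 -0.0791  0.113 ]
white [ 0.6138 -0.0786  0.1247] [0.2391 0.0681] [-0.0727 -0.1605] z: [ 0.6205 -0.0863  0.113 ] [ 0.6161 -0.079   0.113 ]
blue [ 0.6754 -0.0793  0.1236] [0.1574 0.0454] [-0.0513 -0.1058] z: [ 0.6822 -0.0863  0.113 ] [ 0.6782 -0.0795  0.113 ]
knob [0.491  0.0589 0.1176] [0.3917 0.11  ] [-0.1007 -0.2411] z: [0.4939 0.0564 0.112 ] [0.4912 0.0593 0.112 ]
[[-0.9721 -0.0002  0.2346]
 [-0.2346  0.0014 -0.9721]
 [-0.0002 -1.     -0.0014]]
```

```bash
cat >> h.py <<'E'
def plan(p,R=None):
    """tool-axis shift (cm) and rotvec (8deg units) from current pose to world p,R"""
    from rig import get_state
    s=get_state();M=mat(s['ee_rot'])
    d=M.T@(np.array(p)-s['position'])*100
    r=np.zeros(3) if R is None else Ro.from_matrix(M.T@R).as_rotvec(degrees=True)/8
    return np.round(d,2),np.round(r,2)
def tool(pitch): # tool y pointing forward, 'pitch' deg below horizontal, jaws along world y
    a=np.radians(pitch);y=np.array([np.cos(a),0,-np.sin(a)]);z=np.array([0,-1.,0]);return np.c_[np.cross(y,z),y,z]
E
python3 - <<'E'
from h import *
print('lamp1',tri((267,130),(407,95)),'lamp2',tri((290,97),(480,75)))
print('post',tri((320,118),(455,130)), 'base',onz(P2,(395,167),0.02))
print('tin',onz(P2,(357,328),.042),'drv',onz(P2,(265,341),.02),onz(P2,(318,324),.01),'bottle',onz(P2,(180,238),.1))
print(plan((.566,-.079,.185),tool(90)))
E
```

```text
lamp1 (array([ 0.87587358, -0.23762824,  0.17978557]), array([0.94145123, 0.27215226]), array([-0.38590837, -0.69386489])) lamp2 (array([ 0.92337273, -0.3947562 ,  0.17373088]), array([1.325216  , 0.37783475]), array([-0.56757748, -1.05621882]))
post (array([ 0.78230212, -0.33067549,  0.2040965 ]), array([-1.93523244, -0.58413618]), array([0.72154683, 1.51060634])) base [ 0.76904917 -0.22938509  0.02      ]
tin [ 0.39406919 -0.13252691  0.042     ] drv [0.36714893 0.07142542 0.02      ] [ 0.40461055 -0.0466744   0.01      ] bottle [0.58637133 0.25016836 0.1       ]
(array([-53.16,   0.87, -36.5 ]), array([ 0.01,  1.7 , -0.  ]))
```

```bash
python3 -m jog '[255,-2.4,0,-1.7,0,0.1,0, 255,-7.2,0,-5,0,0.3,0, 255,-12,0,-8.3,0,0.4,0, 255,-17,0,-11.6,0,0.6,0, 255,-22,0,-15,0,0.7,0, 255,-27,0,-18.4,0,0.9,0, 255,-32,0,-21.8,0,1,0, 255,-37,0,-25.2,0,1.2,0, 255,-42,0,-28.6,0,1.3,0, 255,-47,0,-32,0,1.5,0, 255,-51,0,-35,0,1.6,0, 255,-53.2,0,-36.5,0,1.7,0]' 40
```

```text
clock: 1.65
position: [0.5676, -0.0769, 0.1933]
ee_rot: [0.0, -0.001, 0.707, -0.707]
contact_force: [0.4, 0.4, -0.0]
width: 0.0001
```

Run:
```python
from h import *
from rig import *
s=get_state();print(s);d=get_image("wrist");cv2.imwrite("pics/w1.png",d["color"])
d=get_image("scene");cv2.imwrite("pics/s1.png",cv2.resize(d["color"][150:350,180:420],None,fx=3,fy=3))
```

```text
{'clock': 1.65, 'qpos': array([-2.56456302e-01,  2.73184515e-01,  1.51019009e+00,  4.76052422e-04,
        1.35871463e+00,  1.31270722e+00]), 'qd': array([ 0.31506628,  0.16905755, -0.23797969, -0.02203911,  0.07886067,
        0.43893746]), 'effort': array([ -0.36709556, -42.27279782, -24.14063394,   0.26842721,
        -0.08075119,  -0.30868663]), 'position': array([ 0.56762675, -0.07690923,  0.19326424]), 'ee_rot': array([ 4.13887530e-04, -6.69742238e-04,  7.07310320e-01, -7.06902745e-01]), 'contact_force': array([ 0.35721923,  0.37915908, -0.02251766]), 'moment': array([0.00273404, 0.05952941, 0.02663429]), 'width': 8.060388388254857e-05}
```

View pics/w1.png

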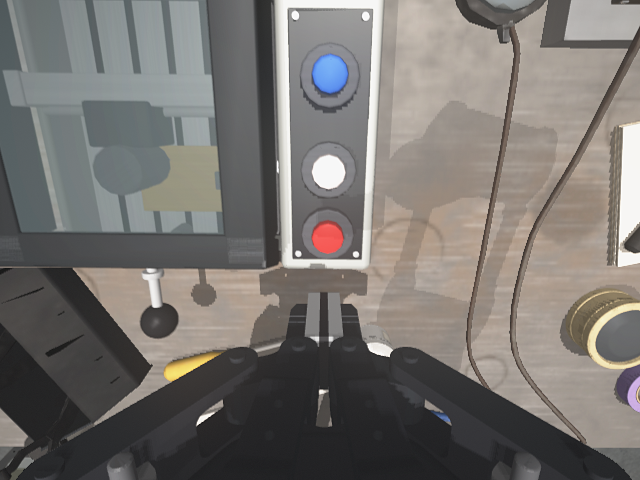

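View pics/s1.png

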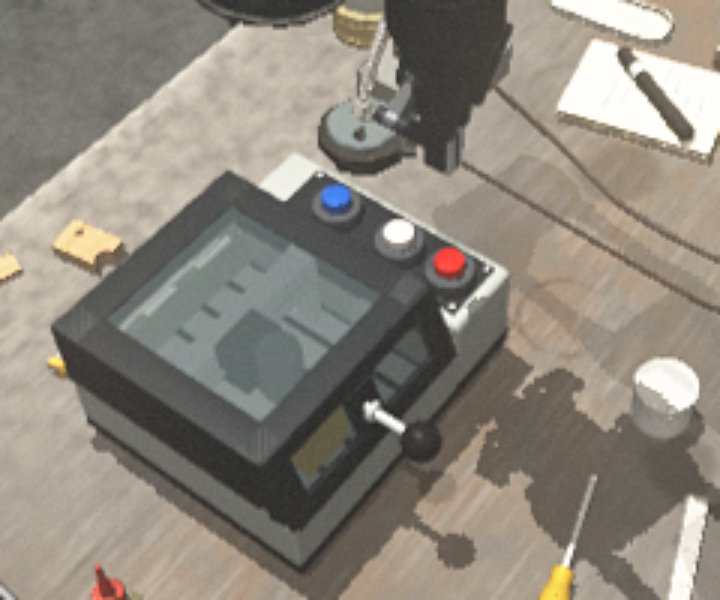

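```bash
cat >> h.py <<'E'
def wray(u,s,d,z):
    T=d["tool_from_camera"];c=T[:3,3];v=T[:3,:3]@np.linalg.solve(d["mtx"],np.r_[u,1.])
    M=mat(s['ee_rot']);c=s['position']+M@c;v=M@v;return c+v*(z-c[2])/v[2]
E
python3 - <<'E'
from h import *
from rig import *
import json
s=dict(position=np.array([0.56762675,-0.07690923,0.19326424]),ee_rot=[4.13887530e-04,-6.69742238e-04,7.07310320e-01,-7.06902745e-01])
print(get_state()['position'],get_state()['clock'])
d=get_image("wrist")
for k,u in dict(red=(327,238),white=(328.5,172),blue=(330,73)).items():
    print(k,[wray(u,s,d,z).round(4) for z in (.118,.123)])
print('knob',[wray((159,321),s,d,z).round(4) for z in (.112,.117)])
print(plan((.567,-.079,.145),tool(90)))
E
```

```text
[ 0.56791991 -0.07698847  0.1930962 ] 1.75
red [array([ 0.5651, -0.079 ,  0.118 ]), array([ 0.5667, -0.079 ,  0.123 ])]
white [array([ 0.6141, -0.0799,  0.118 ]), array([ 0.6148, -0.0799,  0.123 ])]
blue [array([ 0.6781, -0.0806,  0.118 ]), array([ 0.6775, -0.0805,  0.123 ])]
knob [array([0.4907, 0.0603, 0.112 ]), array([0.4936, 0.0577, 0.117 ])]
(array([-0.04,  4.82,  0.06]), array([-0.  ,  0.01,  0.01]))
```

```bash
python3 -m jog '[255,0.1,2,0.1,0,0,0, 255,0.2,4,0.2,0,0,0, 255,0.2,5.5,0.2,0,0,0, 255,0.2,6.4,0.2,0,0,0, 255,0.2,6.6,0.2,0,0,0, 255,0.2,6.6,0.2,0,0,0]'; python3 -m jog '[255,0,0.2,0,0,0,0, 255,0,0.4,0,0,0,0,255,0,0.4,0,0,0,0]'
```

```text
clock: 2.55
position: [0.5647, -0.0816, 0.1282]
ee_rot: [-0.0, -0.0, -0.707, 0.707]
contact_force: [-0.4, -0.4, -0.1]
width: 0.0001
clock: 2.92
position: [0.5644, -0.0813, 0.1237]
ee_rot: [0.0, -0.0, -0.707, 0.707]
contact_force: [-0.7, 0.0, 0.7]
width: 0.0001
```

```bash
python3 -m jog '[255,-0.1,0.2,-0.1,0,0,0, 255,-0.1,0.3,-0.2,0,0,0, 255,-0.1,0.3,-0.2,0,0,0]';python3 -m jog '[255,0,0.2,0,0,0,0, 255,0,0.2,0,0,0,0]'
```

```text
clock: 3.3
position: [0.5653, -0.0792, 0.1206]
ee_rot: [-0.0, 0.0, 0.707, -0.707]
contact_force: [0.7, -0.3, 0.8]
width: 0.0002
clock: 3.55
position: [0.5653, -0.0793, 0.1186]
ee_rot: [-0.0, 0.0, 0.707, -0.707]
contact_force: [-0.1, 0.2, 0.5]
width: 0.0005
```

```bash
for i in 1; do python3 -m jog '[255,0,0.2,0,0,0,0, 255,0,0.2,0,0,0,0]';python3 -m jog '[255,0,0.2,0,0,0,0, 255,0,0.2,0,0,0,0]'; done
```

```text
clock: 3.8
position: [0.5652, -0.0793, 0.1166]
ee_rot: [-0.0, 0.0, 0.707, -0.707]
contact_force: [-0.0, 0.5, 0.2]
width: -0.0002
clock: 4.05
position: [0.5653, -0.0793, 0.1146]
ee_rot: [-0.0, 0.0, 0.707, -0.707]
contact_force: [0.3, 0.4, 0.2]
width: -0.0002
```

```bash
python3 -m jog '[255,0,0.2,0,0,0,0, 255,0,0.2,0,0,0,0]';python3 -m jog '[255,0,0.2,0,0,0,0, 255,0,0.2,0,0,0,0]';python3 -m jog '[255,0,0.2,0,0,0,0, 255,0,0.2,0,0,0,0]'
```

```text
clock: 4.3
position: [0.5653, -0.0793, 0.1126]
ee_rot: [-0.0, 0.0, 0.707, -0.707]
contact_force: [0.2, -1.4, -0.1]
width: 0.0002
clock: 4.55
position: [0.5653, -0.0794, 0.1106]
ee_rot: [0.0, -0.0, -0.707, 0.707]
contact_force: [0.5, 0.1, 0.5]
width: -0.0002
clock: 4.8
position: [0.5653, -0.0794, 0.1086]
ee_rot: [-0.0, 0.0, 0.707, -0.707]
contact_force: [0.7, -0.7, 1.0]
width: 0.0003
```

Run:
```python
from h import *
from rig import *
d=get_image("scene");cv2.imwrite("pics/s2.png",cv2.resize(d["color"][190:290,250:390],None,fx=5,fy=5,interpolation=cv2.INTER_CUBIC))
d=get_image("wrist");cv2.imwrite("pics/w2.png",d["color"]);print(get_state()['contact_force'])
```

```text
[0.52166613 0.48151151 0.44859358]
```

View pics/s2.png

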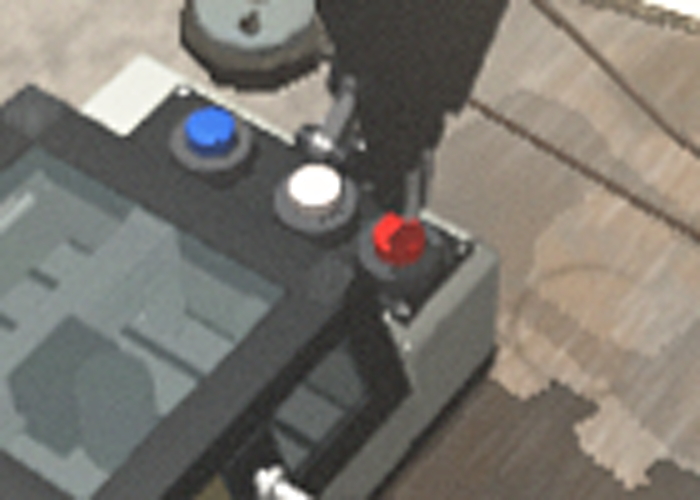

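View pics/w2.png

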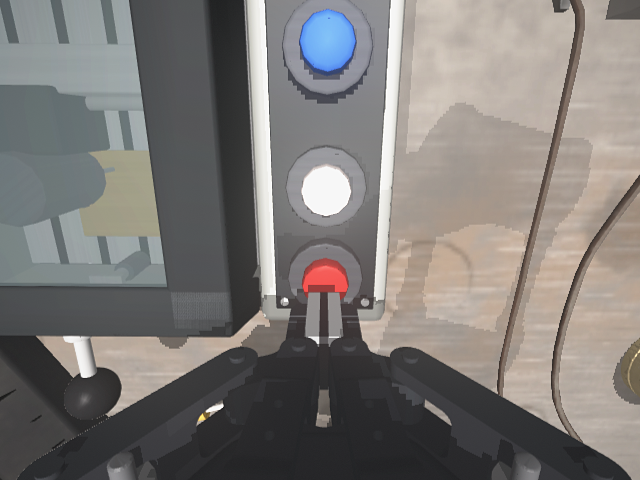

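```bash
python3 - <<'E'
from h import *
from rig import *
s=get_state();d=get_image("wrist");print(s['position'])
T=np.linalg.inv(d["tool_from_camera"])
for p in [(-.011,0,0),(0,0,0),(.011,0,0),(-.011,-.02,0)]:
    c=d["mtx"]@(T[:3,:3]@np.array(p)+T[:3,3]);print(p,c[:2]/c[2])
for z in (.098,.104,.110,.116): print(z,[wray(u,s,d,z).round(4) for u in [(326,277),(326,190),(328,42)]])
E
python3 - <<'E'
import cv2
cv2.imwrite('pics/w2c.png',cv2.resize(cv2.imread('pics/w2.png')[230:350,250:400],None,fx=5,fy=5,interpolation=cv2.INTER_CUBIC))
E
```

```text
[ 0.56538475 -0.07938664  0.10875557]
(-0.011, 0, 0) [324.20877925 256.51871262]
(0, 0, 0) [324.21745059 275.32685308]
(0.011, 0, 0) [324.2258262  293.49355241]
(-0.011, -0.02, 0) [324.24859779 271.05309367]
0.098 [array([ 0.5596, -0.0804,  0.098 ]), array([ 0.6105, -0.0804,  0.098 ]), array([ 0.6814, -0.0813,  0.098 ])]
0.104 [array([ 0.5623, -0.0804,  0.104 ]), array([ 0.6116, -0.0804,  0.104 ]), array([ 0.6802, -0.0813,  0.104 ])]
0.11 [array([ 0.5649, -0.0804,  0.11  ]), array([ 0.6126, -0.0803,  0.11  ]), array([ 0.6791, -0.0812,  0.11  ])]
0.116 [array([ 0.5676, -0.0803,  0.116 ]), array([ 0.6137, -0.0803,  0.116 ]), array([ 0.6779, -0.0811,  0.116 ])]
```

View pics/w2c.png

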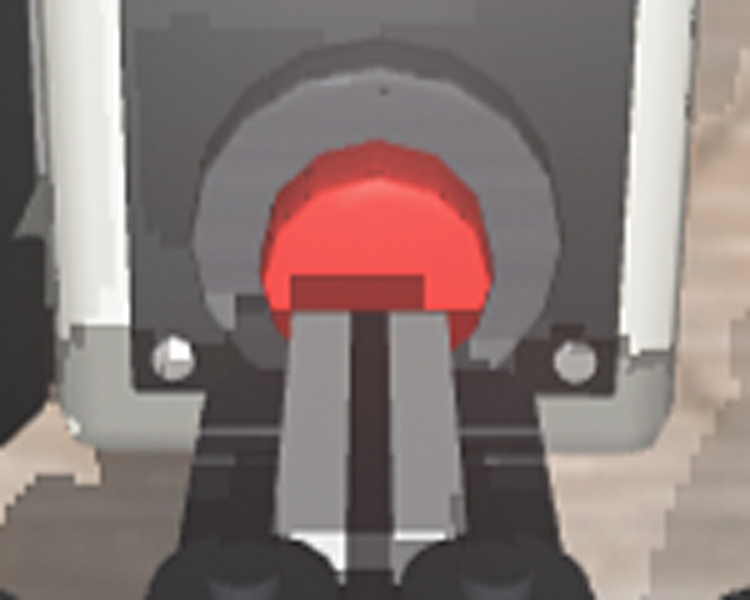

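Run:
```python
from h import *
from rig import *
s=get_state();p=s['position']
for dz in (0,.01,.02,.03,.04,.05):
    u=proj(P1,p+[0,0,dz]);print(dz,u,(u-[250,190]+.5)*5-.5, proj(P2,p+[0,0,dz]))
d=get_image("top");cv2.imwrite("pics/t2.png",cv2.resize(d["color"][150:310,210:410],None,fx=4,fy=4,interpolation=cv2.INTER_CUBIC))
```

```text
0 [329.88742041 240.40491763] [401.43710205 254.02458816] [332.42735826 245.76212901]
0.01 [329.92727476 237.6468605 ] [401.63637382 240.23430249] [332.48805907 244.90389703]
0.02 [329.96772689 234.84743542] [401.83863446 226.23717708] [332.54976165 244.03150139]
0.03 [330.00879034 232.00570464] [402.04395172 212.02852319] [332.61249099 243.14458853]
0.04 [330.05047908 229.12070186] [402.25239541 197.60350931] [332.67627295 242.24279306]
0.05 [330.0928075  226.19143112] [402.4640375  182.95715562] [332.74113425 241.3257372 ]
```

View pics/t2.png

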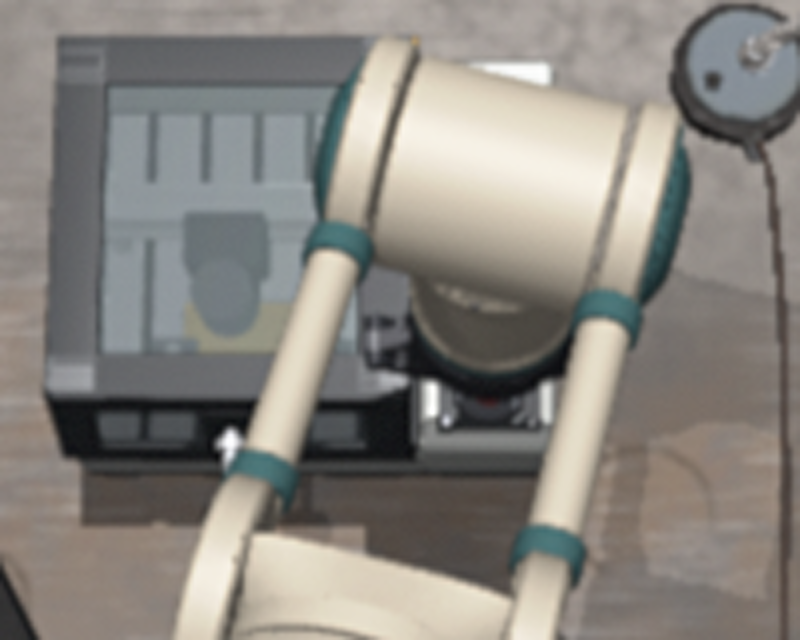

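```bash
python3 -m jog '[255,0,0.2,0,0,0,0, 255,0,0.4,0,0,0,0]';python3 -m jog '[255,0,0.2,0,0,0,0, 255,0,0.4,0,0,0,0]'
python3 - <<'E'
from h import *
from rig import *
print(get_state()['contact_force'])
d=get_image("wrist");cv2.imwrite('pics/w3c.png',cv2.resize(d["color"][230:350,250:400],None,fx=5,fy=5,interpolation=cv2.INTER_CUBIC))
d=get_image("scene");cv2.imwrite("pics/s3.png",cv2.resize(d["color"][190:290,250:390],None,fx=5,fy=5,interpolation=cv2.INTER_CUBIC))
E
```

```text
clock: 5.25
position: [0.5654, -0.0794, 0.1046]
ee_rot: [0.0, -0.0, -0.707, 0.707]
contact_force: [-0.1, -0.5, -0.1]
width: 0.0002
clock: 5.5
position: [0.5654, -0.0794, 0.1006]
ee_rot: [0.0, -0.0, -0.707, 0.707]
contact_force: [0.5, 0.3, -0.0]
width: -0.0002
[ 0.54618381  0.33582383 -0.04804193]
```

View pics/w3c.png

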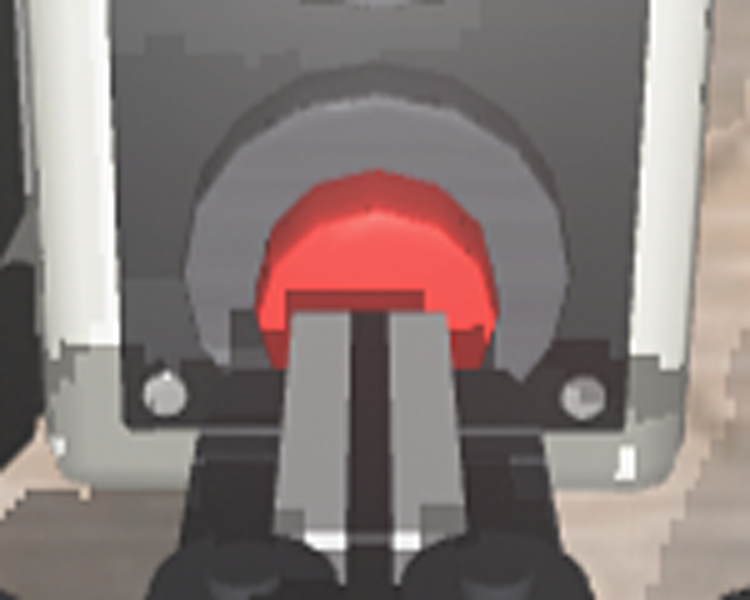

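View pics/s3.png

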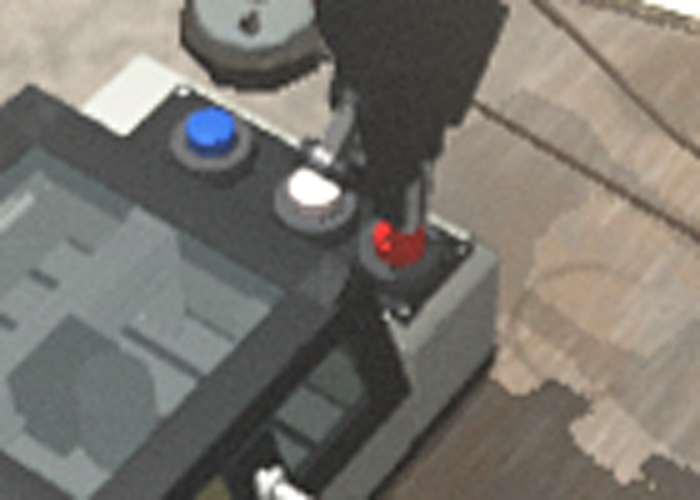

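```bash
python3 -m jog '[255,0,0.2,0,0,0,0, 255,0,0.4,0,0,0,0]';python3 -m jog '[255,0,0.15,0,0,0,0, 255,0,0.3,0,0,0,0]';python3 -m jog '[255,0,0.1,0,0,0,0,255,0,0.2,0,0,0,0]'; python3 -m jog '[255,0,0.1,0,0,0,0,255,0,0.2,0,0,0,0]'
```

```text
clock: 5.85
position: [0.5655, -0.0794, 0.0967]
ee_rot: [0.0, -0.0, -0.707, 0.707]
contact_force: [-0.1, -0.2, -0.3]
width: -0.0
clock: 6.1
position: [0.5654, -0.0794, 0.0937]
ee_rot: [0.0, -0.0, -0.707, 0.707]
contact_force: [0.0, 0.2, -0.2]
width: -0.0
clock: 6.35
position: [0.5655, -0.0794, 0.0917]
ee_rot: [0.0, -0.0, -0.707, 0.707]
contact_force: [-0.7, 0.2, -0.7]
width: 0.0001
clock: 6.6
position: [0.5654, -0.0794, 0.0898]
ee_rot: [0.0, -0.0, -0.707, 0.707]
contact_force: [0.5, 0.9, 0.4]
width: 0.0003
```

```bash
python3 -m jog '[255,0,0.1,0,0,0,0,255,0,0.2,0,0,0,0]'|grep -E 'pos|forc'; python3 -m jog '[255,0,0.1,0,0,0,0,255,0,0.2,0,0,0,0]'|grep -E 'pos|forc'
python3 - <<'E'
from h import *
from rig import *
d=get_image("wrist");cv2.imwrite('pics/w4c.png',cv2.resize(d["color"][230:350,250:400],None,fx=5,fy=5,interpolation=cv2.INTER_CUBIC))
E
```

```text
position: [0.5654, -0.0794, 0.0878]
contact_force: [-0.8, 0.4, 0.9]
position: [0.5654, -0.0794, 0.086]
contact_force: [-0.9, 0.5, 1.8]
```

View pics/w4c.png

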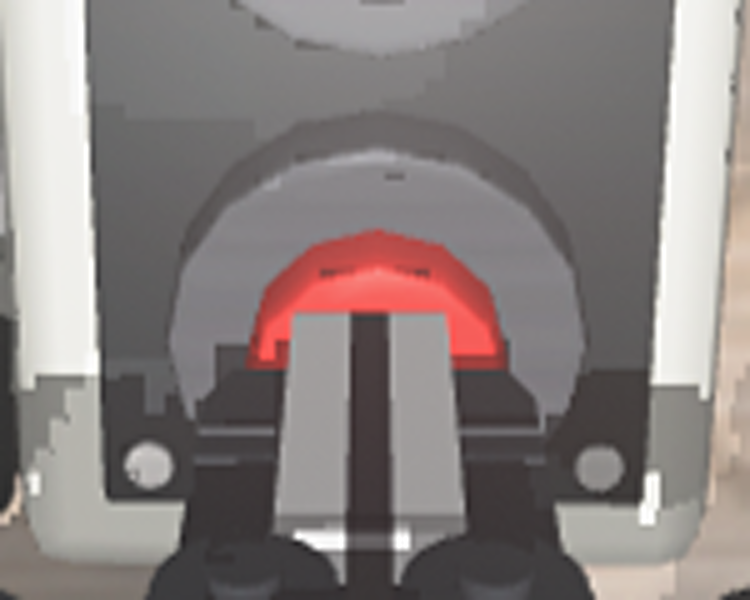

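```bash
python3 -m jog '[255,0,0.15,0,0,0,0,255,0,0.3,0,0,0,0,255,0,0.3,0,0,0,0]'|grep -E 'pos|forc'; python3 -m jog '[255,0,0.1,0,0,0,0,255,0,0.2,0,0,0,0,255,0,0.2,0,0,0,0]'|grep -E 'pos|forc';  python3 -m jog '[255,0,0.1,0,0,0,0,255,0,0.1,0,0,0,0]'|grep -E 'pos|forc'
```

```text
position: [0.5654, -0.0794, 0.0828]
contact_force: [0.4, -0.0, 3.9]
position: [0.5655, -0.0794, 0.082]
contact_force: [-3.4, 1.2, 9.7]
position: [0.5656, -0.0794, 0.0819]
contact_force: [-4.1, 0.7, 13.4]
```

```bash
python3 -m jog '[255,0,-1,0,0,0,0, 255,0,-2.5,0,0,0,0, 255,-1.5,-2.5,0,0,0,0, 255,-3.5,-2.5,0,0,0,0, 255,-5,-2.5,0,0,0,0, 255,-5,-2,0,0,0,0, 255,-5,-1.5,0,0,0,0, 255,-5,-1.2,0,0,0,0, 255,-5,-1.2,0,0,0,0]'|grep -E 'pos|forc|clo';python3 - <<'E'
from h import *
from rig import *
s=get_state()
d=get_image("wrist");cv2.imwrite('pics/w5.png',d["color"])
E
```

```text
clock: 9.28
position: [0.6147, -0.0793, 0.0914]
contact_force: [-1.5, -0.3, -0.3]
```

View pics/w5.png

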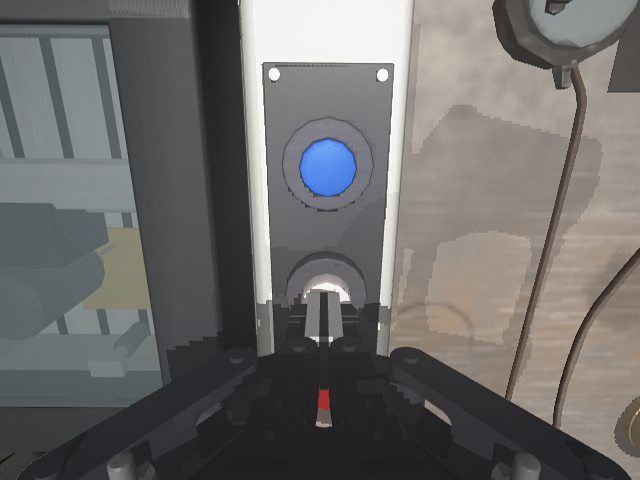

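```bash
python3 -m jog '[255,0,0.3,0,0,0,0,255,0,0.5,0,0,0,0,255,0,0.7,0,0,0,0,255,0,0.8,0,0,0,0]'|grep -E 'pos|forc'; python3 -m jog '[255,0,0.1,0,0,0,0,255,0,0.3,0,0,0,0,255,0,0.3,0,0,0,0]'|grep -E 'pos|forc'
```

```text
position: [0.6154, -0.0795, 0.084]
contact_force: [-0.3, -0.1, 3.6]
position: [0.6155, -0.0795, 0.082]
contact_force: [-1.9, 0.1, 8.5]
```

```bash
python3 -m jog '[255,0,-1,0,0,0,0, 255,0,-2.7,0,0,0,0, 255,-2,-2.7,0.2,0,0,0, 255,-4.5,-2.7,0.3,0,0,0, 255,-6.2,-2.7,0.3,0,0,0, 255,-6.2,-2,0.3,0,0,0, 255,-6.2,-1.5,0.3,0,0,0, 255,-6.2,-1.2,0.3,0,0,0, 255,-6.2,-1.2,0.3,0,0,0]'|grep -E 'pos|forc|clo';python3 - <<'E'
from h import *
from rig import *
s=get_state()
d=get_image("wrist");cv2.imwrite('pics/w6.png',d["color"])
d=get_image("scene");cv2.imwrite("pics/s6.png",cv2.resize(d["color"][150:350,180:420],None,fx=3,fy=3))
E
```

```text
clock: 11.32
position: [0.6766, -0.0824, 0.0926]
contact_force: [-0.3, -0.1, 0.1]
```

View pics/w6.png

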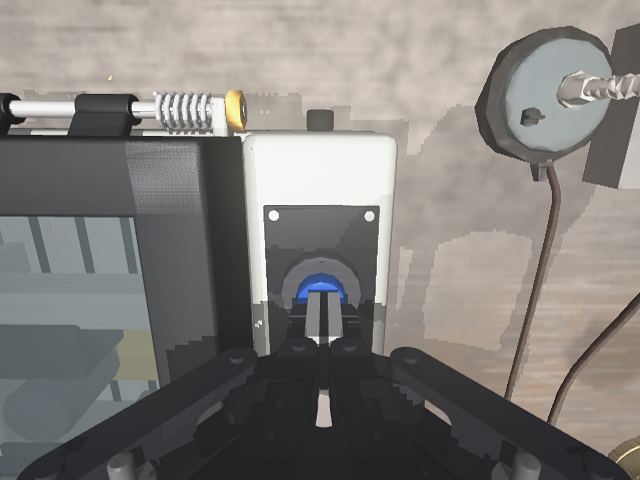

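View pics/s6.png

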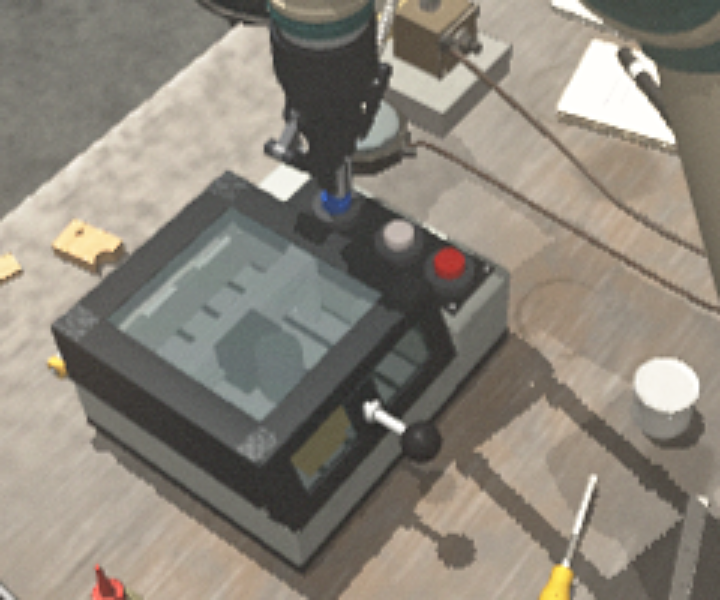

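```bash
python3 -m jog '[255,0,0.3,0,0,0,0,255,0,0.5,0,0,0,0,255,0,0.7,0,0,0,0,255,0,0.9,0,0,0,0]'|grep -E 'pos|forc'; python3 -m jog '[255,0,0.1,0,0,0,0,255,0,0.3,0,0,0,0,255,0,0.3,0,0,0,0]'|grep -E 'pos|forc'
python3 - <<'E'
from h import *
from rig import *
d=get_image("scene");cv2.imwrite("pics/s7.png",cv2.resize(d["color"][150:350,180:420],None,fx=3,fy=3))
E
```

```text
position: [0.6774, -0.0825, 0.0845]
contact_force: [-1.6, 0.1, 3.3]
position: [0.6775, -0.0825, 0.082]
contact_force: [-2.3, 0.4, 7.9]
```

View pics/s7.png

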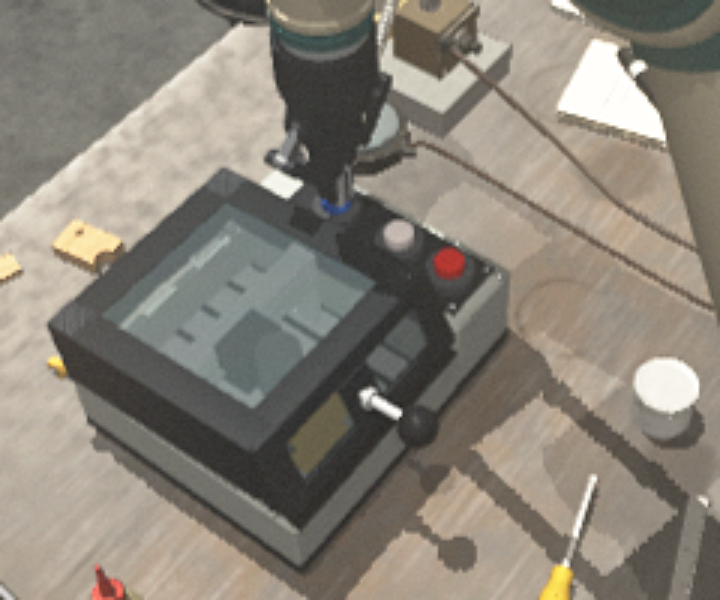

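The scene crop shows the knob raised from (421,440) to (418,425), so the hood has popped up. I'll retreat upward, logging joint data to fit the kinematics.

```bash
python3 - <<'E'
from rig import *
s=get_state();print(s['clock'],s['qpos'].round(5).tolist(),s['position'].round(5).tolist())
E
python3 -m jog '[255,0,-2,0,0,0,0, 255,0,-6,0,0,0,0, 255,0,-10,0,0,0,0, 255,0,-14,0,0,0,0, 255,0,-16,0,0,0,0, 255,0,-16,0,0,0,0]'
python3 - <<'E'
from h import *
from rig import *
s=get_state();print(s['qpos'].round(5).tolist(),s['position'].round(5).tolist())
print(plan((.43,.059,.25),tool(60)))
E
```

```text
12.35 [-0.22289, 0.50587, 1.42158, -0.00015, 1.2133, 1.34843] [0.67752, -0.08246, 0.08201]
clock: 13.1
position: [0.6785, -0.0826, 0.2421]
ee_rot: [-0.001, -0.001, -0.707, 0.707]
contact_force: [-0.1, 0.8, -0.6]
width: -0.0001
[-0.22288, 0.42284, 1.16347, 1e-05, 1.55165, 1.34849] [0.67849, -0.08262, 0.24211]
(array([ 24.85,  -0.89, -14.15]), array([-0.01, -0.  ,  3.72]))
```

```bash
python3 -m jog '[255,3,-0.1,-2,0,0,0.4, 255,7,-0.2,-4,0,0,1, 200,11,-0.4,-6.5,0,0,1.6, 150,15.5,-0.6,-9,0,0,2.3, 100,20,-0.7,-11.5,0,0,3, 60,23.5,-0.8,-13.5,0,0,3.5, 60,24.8,-0.9,-14.1,0,0,3.7, 60,24.8,-0.9,-14.1,0,0,3.7]'
python3 - <<'E'
from h import *
from rig import *
s=get_state();print(s['qpos'].round(5).tolist(),s['position'].round(5).tolist(),s['ee_rot'].round(5).tolist())
for n in ["scene","top","wrist"]:
    d=get_image(n);cv2.imwrite(f"pics/{n}8.png",d["color"])
E
```

```text
clock: 14.1
position: [0.4288, 0.059, 0.2493]
ee_rot: [-0.181, -0.18, -0.684, 0.684]
contact_force: [0.2, 0.6, 0.7]
width: 0.0654
[-0.0452, -0.27862, 2.05079, 0.02943, 0.85345, 1.51143] [0.42879, 0.059, 0.24928] [-0.18086, -0.1804, -0.68353, 0.68376]
```

View pics/scene8.png

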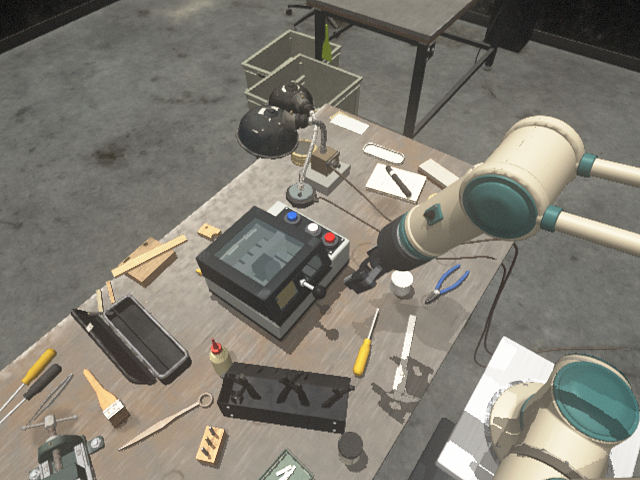

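View pics/wrist8.png

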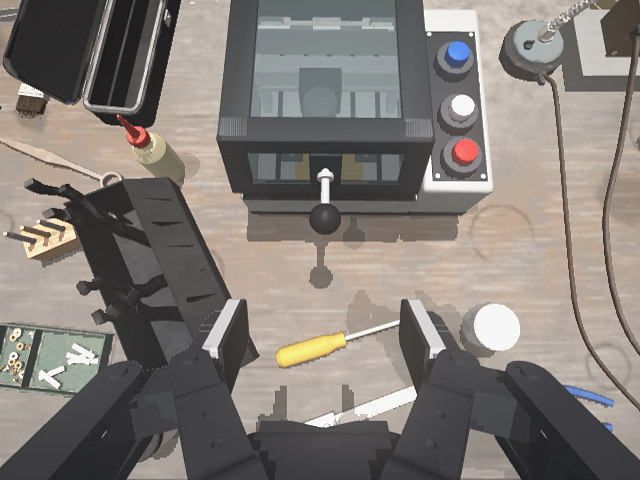

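View pics/top8.png

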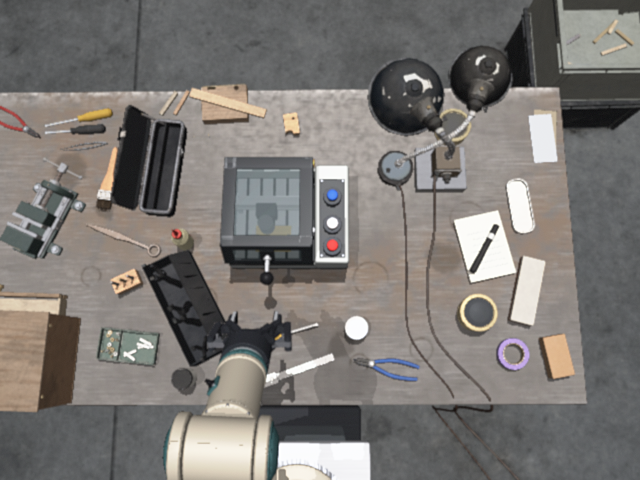

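```bash
cat > kin.py <<'E'
import numpy as np
from scipy.optimize import least_squares
Q=np.array([(-1.45499,.27658,1.50610,0,1.36069,-.12104),(-.25646,.27318,1.51019,0,1.35871,1.3127),(-.22289,.50587,1.42158,0,1.2133,1.34843),(-.22288,.42284,1.16347,0,1.55165,1.34849),(-.0452,-.27862,2.05079,.02943,.85345,1.51143)])
X=np.array([(.13482,-.55838,.19296),(.56763,-.07691,.19326),(.67752,-.08246,.08201),(.67849,-.08262,.24211),(.42879,.059,.24928)])
def fk(q,P):
    L1,L2,Lt,h,d,a=P
    s=q[1]+q[2];w=s+q[4]
    r=a+L1*np.sin(q[1])+L2*np.sin(s)+Lt*np.sin(w);z=h+L1*np.cos(q[1])+L2*np.cos(s)+Lt*np.cos(w)
    c,n=np.cos(q[0]),np.sin(q[0]);return np.array([c*r-n*d,n*r+c*d,z])
f=lambda P:np.concatenate([fk(q,P)-x for q,x in zip(Q,X)]+[.01*np.array([P[5]])])
sol=least_squares(f,[.4,.4,.25,.1,.07,0]);P=sol.x
if __name__=="__main__":
    print(P.round(4),(sol.fun*1000).round(1))
def ik(x,y,z,pitch):
    L1,L2,Lt,h,d,a=P
    r=np.sqrt(x*x+y*y-d*d);q1=np.arctan2(y,x)-np.arctan2(d,r)
    w=np.radians(90+pitch);R=r-a-Lt*np.sin(w);Z=z-h-Lt*np.cos(w)
    c=(R*R+Z*Z-L1**2-L2**2)/(2*L1*L2)
    if abs(c)>1: return None
    q3=np.arccos(c);q2=np.arctan2(R,Z)-np.arctan2(L2*np.sin(q3),L1+L2*c)
    return np.array([q1,q2,q3,0,w-q2-q3])
E
python3 kin.py
python3 - <<'E'
from kin import *
hx,hz,y=.7607,.081,.059
for off in (.019,.045):
  for q,pp in ((.076,(80,60,50)),(.35,(60,50,40)),(.7,(60,50,40,30)),(1.05,(60,45,30,20))):
    bx=hx-.27*np.cos(q)+.03*np.sin(q);bz=hz+.27*np.sin(q)+.03*np.cos(q)
    for p in pp:
        a=np.radians(p);s=ik(bx+off*np.cos(a),y,bz-off*np.sin(a),p)
        print(off,q,p,np.degrees(q)+p,None if s is None else s.round(2))
E
```

```text
[ 0.6219  0.421   0.3925  0.0759  0.0712 -0.0091] [  2.   -1.2   0.3   1.9   1.2   0.2   8.4   0.   -1.5 -10.8   4.3   2.
   0.   -7.1  -1.   -0.1]
0.019 0.076 80 84.35447924299426 [-0.02  0.1   1.95  0.    0.91]
0.019 0.076 60 64.35447924299426 [-0.02 -0.05  2.23  0.    0.43]
0.019 0.076 50 54.35447924299426 [-0.02 -0.09  2.38  0.    0.15]
0.019 0.35 60 80.05352282957881 [-0.02 -0.07  2.06  0.    0.63]
0.019 0.35 50 70.05352282957881 [-0.02 -0.13  2.21  0.    0.37]
0.019 0.35 40 60.05352282957881 [-0.02 -0.16  2.36  0.    0.07]
0.019 0.7 60 100.10704565915762 [-0.02 -0.02  1.83  0.    0.82]
0.019 0.7 50 90.10704565915762 [-0.02 -0.09  1.98  0.    0.56]
0.019 0.7 40 80.10704565915762 [-0.02 -0.14  2.14  0.    0.27]
0.019 0.7 30 70.10704565915762 [-0.02 -0.16  2.29  0.   -0.04]
0.019 1.05 60 120.16056848873644 [-0.02  0.09  1.58  0.    0.95]
0.019 1.05 45 105.16056848873644 [-0.02 -0.02  1.84  0.    0.54]
0.019 1.05 30 90.16056848873644 [-0.02 -0.07  2.08  0.    0.08]
0.019 1.05 20 80.16056848873644 [-0.02 -0.06  2.23  0.   -0.25]
0.045 0.076 80 84.35447924299426 [-0.02  0.13  1.99  0.    0.85]
0.045 0.076 60 64.35447924299426 [-0.02  0.    2.25  0.    0.36]
0.045 0.076 50 54.35447924299426 [-0.02 -0.03  2.39  0.    0.08]
0.045 0.35 60 80.05352282957881 [-0.02 -0.04  2.09  0.    0.57]
0.045 0.35 50 70.05352282957881 [-0.02 -0.08  2.23  0.    0.3 ]
0.045 0.35 40 60.05352282957881 [-0.02 -0.1   2.37  0.    0.  ]
0.045 0.7 60 100.10704565915762 [-0.02  0.01  1.85  0.    0.76]
0.045 0.7 50 90.10704565915762 [-0.02 -0.06  2.    0.    0.5 ]
0.045 0.7 40 80.10704565915762 [-0.02 -0.09  2.14  0.    0.22]
0.045 0.7 30 70.10704565915762 [-0.02 -0.1   2.29  0.   -0.09]
0.045 1.05 60 120.16056848873644 [-0.02  0.11  1.61  0.    0.9 ]
0.045 1.05 45 105.16056848873644 [-0.02  0.02  1.85  0.    0.49]
0.045 1.05 30 90.16056848873644 [-0.02 -0.02  2.07  0.    0.05]
0.045 1.05 20 80.16056848873644 [-0.02 -0.01  2.21  0.   -0.28]
```

Run:
```python
import cv2
a=cv2.imread("pics/scene8.png");b=cv2.imread("pics/top8.png");c=cv2.imread("pics/wrist8.png")
cv2.imwrite("pics/a8.png",cv2.resize(a[230:330,290:420],None,fx=6,fy=6,interpolation=cv2.INTER_CUBIC))
cv2.imwrite("pics/b8.png",cv2.resize(b[240:360,200:320],None,fx=5,fy=5,interpolation=cv2.INTER_CUBIC))
```

```text
(no output)
```

View pics/a8.png

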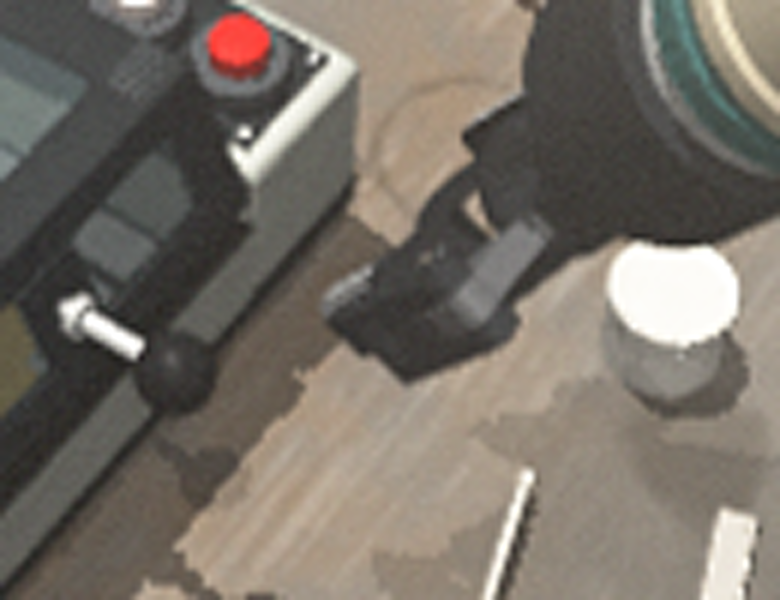

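View pics/b8.png

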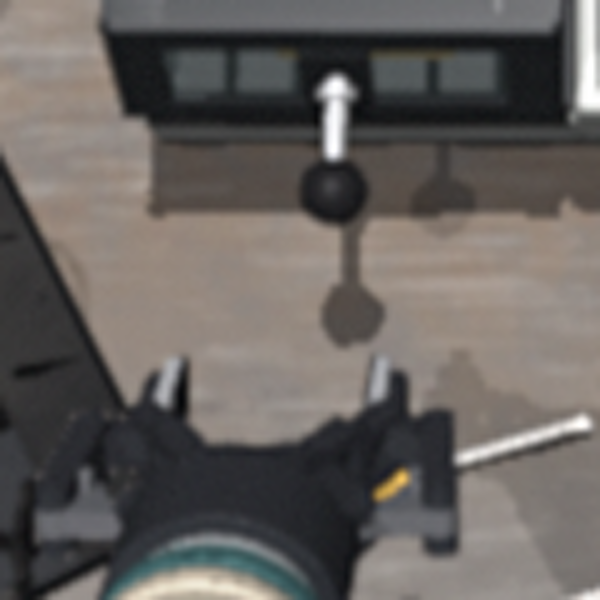

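Run:
```python
from h import *
from rig import *
p=np.array([.42879,.059,.24928]);M=mat(np.array([-0.18086,-0.1804,-0.68353,0.68376]))
for x in (-.011,.011):
 for s in (0,-.02,-.03,-.04,-.05):
  o=[]
  for w in (-.0327,.0327):
    X=p+M@np.array([x,s,w]);o+=[((proj(P1,X)-[290,230]+.5)*6-.5).round(0),((proj(P2,X)-[200,240]+.5)*5-.5).round(0)]
  print(x,s,o)
u1=(np.array([176,372])+.5)/6-.5+[290,230];u2=(np.array([334,190])+.5)/5-.5+[200,240]
print(tri(u1,u2))
d=get_image("wrist");s=dict(position=p,ee_rot=[-0.18086,-0.1804,-0.68353,0.68376])
print([wray((325,219),s,d,z).round(4) for z in (.125,.130,.135)])
for x in(-.011,-.005,0,.011):
 for y in (-.02,-.03,-.04):
  T=np.linalg.inv(d["tool_from_camera"]);c=d["mtx"]@(T[:3,:3]@np.array([x,y,-.0327])+T[:3,3]);print(x,y,c[:2]/c[2])
```

```text
-0.011 0 [array([262., 322.]), array([208., 301.]), array([386., 175.]), array([385., 300.])]
-0.011 -0.02 [array([291., 305.]), array([201., 324.]), array([417., 156.]), array([381., 323.])]
-0.011 -0.03 [array([307., 297.]), array([197., 336.]), array([433., 146.]), array([379., 335.])]
-0.011 -0.04 [array([322., 288.]), array([193., 348.]), array([449., 136.]), array([377., 347.])]
-0.011 -0.05 [array([338., 279.]), array([189., 360.]), array([466., 126.]), array([375., 359.])]
0.011 0 [array([315., 375.]), array([212., 355.]), array([437., 226.]), array([388., 354.])]
0.011 -0.02 [array([346., 359.]), array([204., 379.]), array([469., 208.]), array([383., 378.])]
0.011 -0.03 [array([361., 351.]), array([200., 391.]), array([485., 199.]), array([381., 390.])]
0.011 -0.04 [array([378., 343.]), array([197., 404.]), array([502., 189.]), array([379., 403.])]
0.011 -0.05 [array([394., 335.]), array([193., 416.]), array([519., 180.]), array([377., 415.])]
(array([0.49495838, 0.05846199, 0.13285113]), array([0.1146648, 0.0324282]), array([-0.0296463 , -0.07062983]))
[array([0.4941, 0.0579, 0.125 ]), array([0.4928, 0.0579, 0.13  ]), array([0.4915, 0.058 , 0.135 ])]
-0.011 -0.02 [256.77575451 271.52148131]
-0.011 -0.03 [252.9108114 280.0673044]
-0.011 -0.04 [248.57120008 289.66267219]
-0.005 -0.02 [257.49812598 282.80966154]
-0.005 -0.03 [253.71764923 291.90587536]
-0.005 -0.04 [249.47837484 302.10600324]
0 -0.02 [258.08855175 292.03598463]
0 -0.03 [254.37638181 301.57132742]
0 -0.04 [250.21810526 312.25257125]
0.011 -0.02 [259.35191871 311.77806277]
0.011 -0.03 [255.78370396 322.22068539]
0.011 -0.04 [251.79570487 333.89183535]
```

Run:
```python
from h import *
print(plan((.520,.0583,.086),tool(60)))
```

```text
(array([ 0.42, 18.64, -0.04]), array([-0.01, -0.01,  0.05]))
```

```bash
python3 -m jog '[60,0.1,3,0,0,0,0, 60,0.2,7,0,0,0,0, 60,0.3,11,0,0,0,0, 60,0.4,14,0,0,0,0, 60,0.4,15.5,0,0,0,0, 60,0.4,15.6,0,0,0,0]' 30
python3 - <<'E'
from h import *
from rig import *
for n in ["scene","wrist"]:
    d=get_image(n);c=d["color"]; cv2.imwrite(f"pics/{n}9.png",c if n=="wrist" else cv2.resize(c[230:340,260:400],None,fx=5,fy=5,interpolation=cv2.INTER_CUBIC))
E
```

```text
clock: 15.05
position: [0.504, 0.0581, 0.1104]
ee_rot: [-0.179, -0.18, -0.684, 0.684]
contact_force: [0.4, -0.7, 0.5]
width: 0.0652
```

View pics/scene9.png

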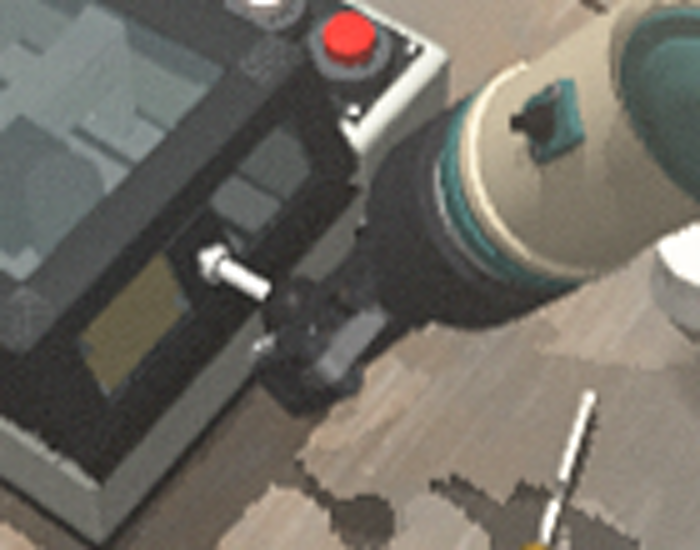

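View pics/wrist9.png

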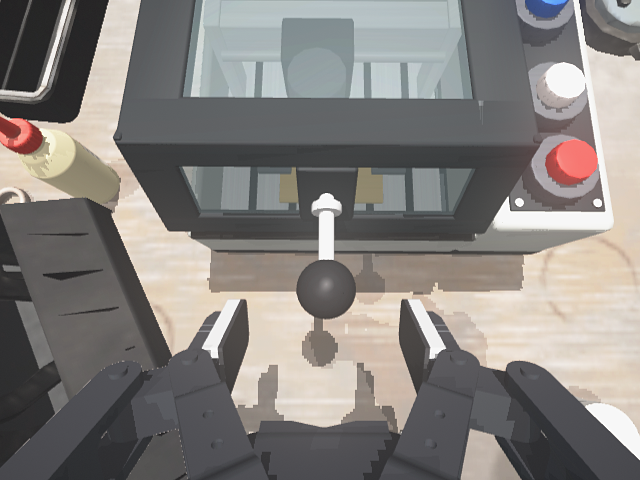

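```bash
python3 -m jog '[60,0,1,0,0,0,0, 60,0,2.3,0.1,0,0,0, 60,0,3.2,0.1,0,0,0, 60,0,3.5,0.1,0,0,0, 60,0,3.5,0.1,0,0,0]' 30
python3 - <<'E'
from h import *
from rig import *
for n in ["scene","wrist"]:
    d=get_image(n);c=d["color"]; cv2.imwrite(f"pics/{n}10.png",c if n=="wrist" else cv2.resize(c[230:340,260:400],None,fx=5,fy=5,interpolation=cv2.INTER_CUBIC))
E
```

```text
clock: 15.78
position: [0.5203, 0.0577, 0.0814]
ee_rot: [-0.18, -0.181, -0.684, 0.684]
contact_force: [-0.3, 0.2, -0.3]
width: 0.065
```

View pics/scene10.png

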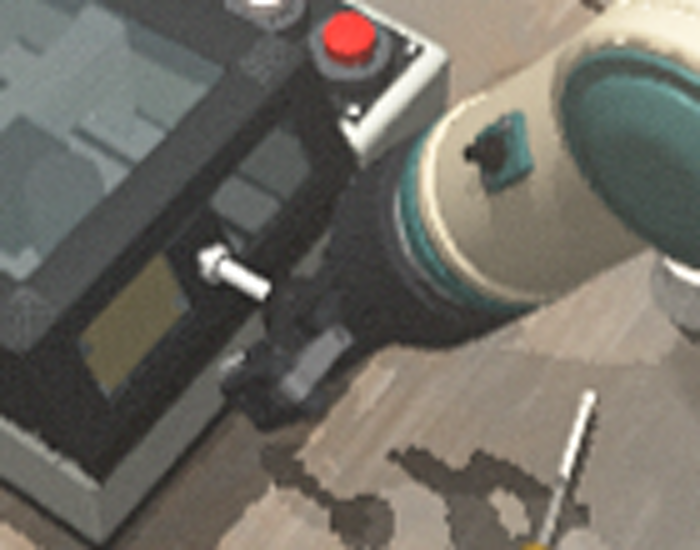

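View pics/wrist10.png

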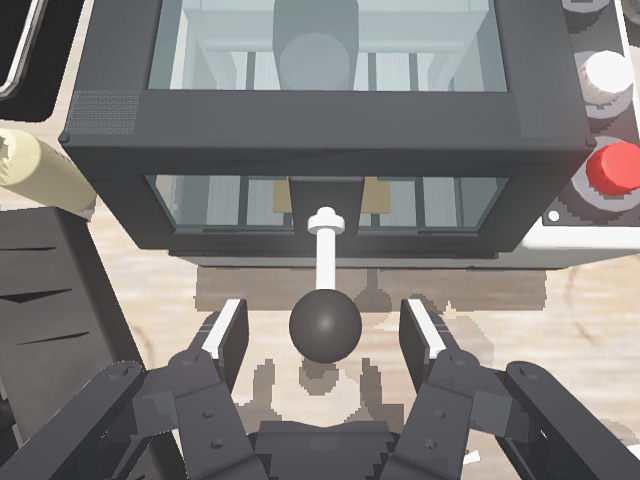

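```bash
python3 -m jog '[120,0,0,0,0,0,0, 180,0,0,0,0,0,0, 255,0,0,0,0,0,0, 255,0,0,0,0,0,0, 255,0,0,0,0,0,0]' 40
python3 - <<'E'
from h import *
from rig import *
for n in ["scene","wrist"]:
    d=get_image(n);c=d["color"]; cv2.imwrite(f"pics/{n}11.png",c if n=="wrist" else cv2.resize(c[230:340,260:400],None,fx=5,fy=5,interpolation=cv2.INTER_CUBIC))
s=get_state();print(s['qpos'].round(4),s['position'],s['contact_force'],s['width'])
E
```

```text
clock: 16.5
position: [0.5202, 0.0571, 0.0818]
ee_rot: [-0.181, -0.181, -0.683, 0.684]
contact_force: [-1.7, -5.2, 1.5]
width: 0.0271
[-0.037   0.0862  2.2404  0.0585  0.299   1.4828] [0.52019407 0.05710498 0.08186567] [-2.23473308 -4.46788408  0.89199119] 0.026631657279137334
```

View pics/wrist11.png

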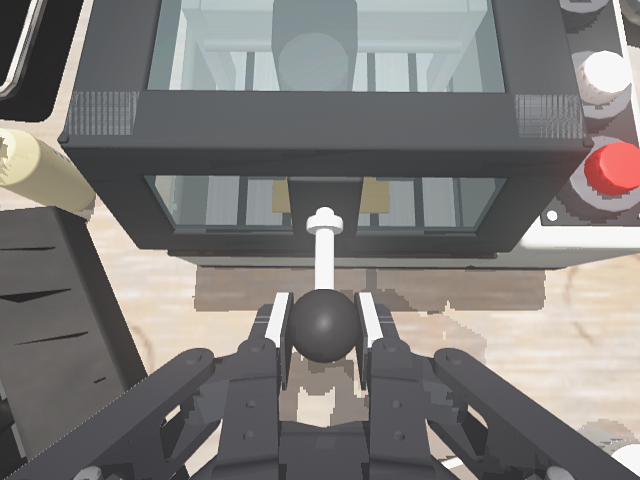

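The wrist view shows the ball seated well between the pads at (325,325), with the opening at 27 mm. Next I compute the arc rows.

```bash
cat > arc.py <<'E'
from h import *
HX,HZ,Y,S=.760,.0806,.0577,.056
def ball(q): return np.array([HX-.27*np.cos(q)+.03*np.sin(q),Y,HZ+.27*np.sin(q)+.03*np.cos(q)])
def pitch(q): return 60-20*(q-.076)/(1.0-.076)
def tcp(q,P=None):
    P=pitch(q) if P is None else P
    return ball(q)+S*tool(P)[:,1],tool(P)
def rows(q0,qs):
    p0,M0=tcp(q0)
    for q in qs:
        p,M=tcp(q);d=M0.T@(p-p0)*100;r=Ro.from_matrix(M0.T@M).as_rotvec(degrees=True)/8
        print(round(q,3),d.round(2),r.round(2),p.round(3))
def where():
    from rig import get_state
    s=get_state();M=mat(s['ee_rot']);b=s['position']-S*M[:,1]
    a=np.arctan2(b[2]-HZ,HX-b[0])-np.arctan2(.03,.27);rad=np.hypot(b[2]-HZ,HX-b[0])
    print('t',s['clock'],'ball',b.round(4),'q',round(a,3),'rad err mm',round((rad-np.hypot(.27,.03))*1e3,1),'F',s['contact_force'].round(1),'w',round(s['width'],4),'pitch',np.degrees(np.arcsin(-M[2,1])).round(1),'q',s['qpos'].round(2), 'tcp',s['position'].round(4))
E
python3 - <<'E'
from arc import *
where();rows(.076,[.1,.14,.19,.24,.29,.34,.38,.4])
E
```

```text
t 16.6 ball [0.4925 0.0572 0.1306] q 0.074 rad err mm 0.4 F [-2.2 -4.5  0.9] w 0.0266 pitch 60.4 q [-0.04  0.09  2.24  0.06  0.3   1.48] tcp [0.5202 0.0571 0.0819]
0.1 [-0.48 -0.49  0.  ] [0.   0.   0.06] [0.523 0.058 0.089]
0.14 [-1.31 -1.28  0.  ] [0.   0.   0.17] [0.526 0.058 0.1  ]
0.19 [-2.39 -2.23  0.  ] [0.   0.   0.31] [0.531 0.058 0.114]
0.24 [-3.52 -3.14  0.  ] [0.   0.   0.44] [0.536 0.058 0.127]
0.29 [-4.68 -3.99  0.  ] [0.   0.   0.58] [0.542 0.058 0.14 ]
0.34 [-5.89 -4.79  0.  ] [0.   0.   0.71] [0.548 0.058 0.153]
0.38 [-6.89 -5.39  0.  ] [0.   0.   0.82] [0.554 0.058 0.164]
0.4 [-7.39 -5.68  0.  ] [0.   0.   0.88] [0.557 0.058 0.169]
```

```bash
python3 -m jog '[255,-0.5,-0.5,0.1,0,0,0.06, 255,-1.3,-1.3,0.1,0,0,0.17, 255,-2.4,-2.2,0.1,0,0,0.31, 255,-3.5,-3.1,0.1,0,0,0.44, 255,-4.7,-4,0.1,0,0,0.58, 255,-5.9,-4.8,0.1,0,0,0.71, 255,-6.9,-5.4,0.1,0,0,0.82, 255,-7.4,-5.7,0.1,0,0,0.88, 255,-7.4,-5.7,0.1,0,0,0.88]'
python3 - <<'E'
from arc import *
from rig import *
where();rows(.4,[.43,.48,.53,.58,.63,.67,.7])
for n in ["scene","wrist"]:
    d=get_image(n);c=d["color"]; cv2.imwrite(f"pics/{n}12.png",c if n=="wrist" else cv2.resize(c[150:350,180:420],None,fx=3,fy=3))
E
```

```text
clock: 17.73
position: [0.5565, 0.0567, 0.168]
ee_rot: [-0.222, -0.222, -0.671, 0.671]
contact_force: [-1.2, 5.0, -2.8]
width: 0.0267
t 17.725 ball [0.5231 0.0568 0.2129] q 0.399 rad err mm -0.3 F [-1.2  5.  -2.8] w 0.0267 pitch 53.3 q [-0.04 -0.02  2.15  0.07  0.37  1.48] tcp [0.5565 0.0567 0.168 ]
0.43 [-0.81 -0.32  0.  ] [0.   0.   0.08] [0.561 0.058 0.176]
0.48 [-2.19 -0.8   0.  ] [0.   0.   0.22] [0.569 0.058 0.188]
0.53 [-3.59 -1.21  0.  ] [0.   0.   0.35] [0.578 0.058 0.2  ]
0.58 [-5.01 -1.57  0.  ] [0.   0.   0.49] [0.587 0.058 0.211]
0.63 [-6.44 -1.86  0.  ] [0.   0.   0.62] [0.597 0.058 0.222]
0.67 [-7.6  -2.04  0.  ] [0.   0.   0.73] [0.605 0.058 0.231]
0.7 [-8.47 -2.16  0.  ] [0.   0.   0.81] [0.611 0.058 0.237]
```

View pics/wrist12.png

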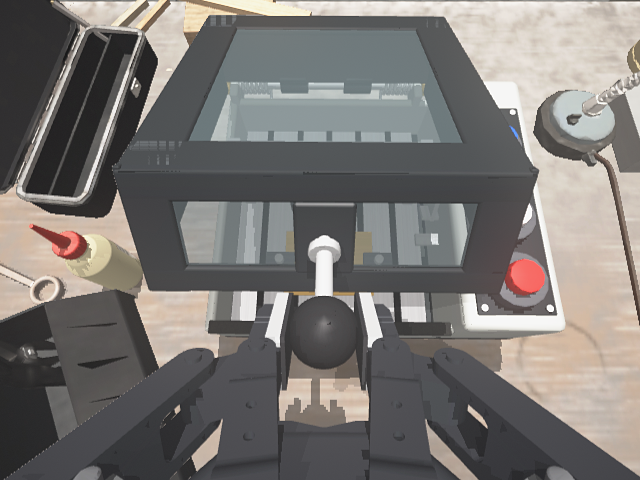

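View pics/scene12.png

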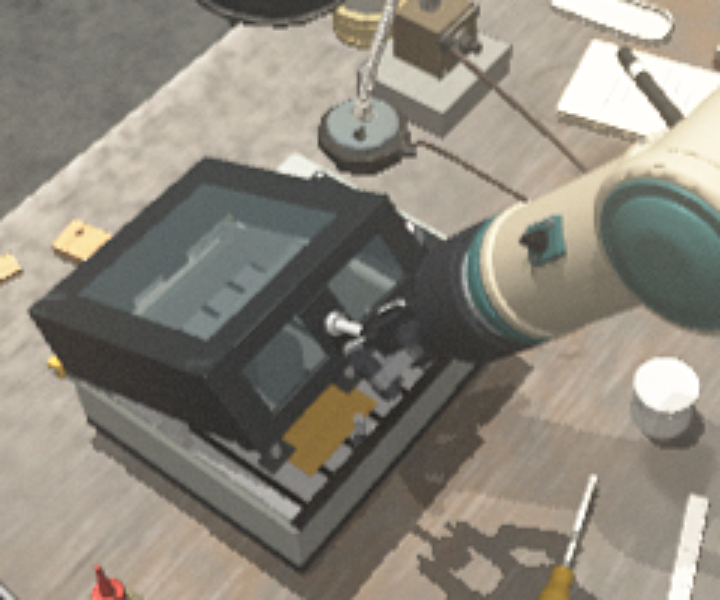

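The hood has opened about 0.4 rad and the ball is still firmly held at (324,331). I'll keep following the arc.

```bash
python3 -m jog '[255,-0.8,-0.3,-0.05,0,0,0.08, 255,-2.2,-0.8,-0.05,0,0,0.22, 255,-3.6,-1.2,-0.05,0,0,0.35, 255,-5,-1.6,-0.05,0,0,0.49, 255,-6.4,-1.9,-0.05,0,0,0.62, 255,-7.6,-2.05,-0.05,0,0,0.73, 255,-8.5,-2.2,-0.05,0,0,0.81, 255,-8.5,-2.2,-0.05,0,0,0.81]'
python3 - <<'E'
from arc import *
from rig import *
where();rows(.7,[.73,.78,.83,.88,.93,.98,1.02,1.05])
for n in ["scene","wrist"]:
    d=get_image(n);c=d["color"]; cv2.imwrite(f"pics/{n}13.png",c if n=="wrist" else cv2.resize(c[150:350,180:420],None,fx=3,fy=3))
E
```

```text
clock: 18.82
position: [0.6131, 0.0564, 0.238]
ee_rot: [-0.261, -0.261, -0.657, 0.658]
contact_force: [-2.6, -6.5, -0.2]
width: 0.0266
t 18.825 ball [0.5747 0.0565 0.2788] q 0.708 rad err mm -0.3 F [-2.6 -6.5 -0.2] w 0.0266 pitch 46.7 q [-0.04 -0.03  2.05  0.07  0.37  1.48] tcp [0.6131 0.0564 0.238 ]
0.73 [-0.88  0.01  0.  ] [0.   0.   0.08] [0.618 0.058 0.243]
0.78 [-2.34  0.08  0.  ] [0.   0.   0.22] [0.629 0.058 0.252]
0.83 [-3.8   0.22  0.  ] [0.   0.   0.35] [0.64  0.058 0.261]
0.88 [-5.24  0.42  0.  ] [0.   0.   0.49] [0.652 0.058 0.27 ]
0.93 [-6.68  0.69  0.  ] [0.   0.   0.62] [0.665 0.058 0.278]
0.98 [-8.1   1.02  0.  ] [0.   0.   0.76] [0.677 0.058 0.285]
1.02 [-9.22  1.33  0.  ] [0.   0.   0.87] [0.687 0.058 0.291]
1.05 [-10.05   1.59   0.  ] [0.   0.   0.95] [0.695 0.058 0.295]
```

View pics/wrist13.png

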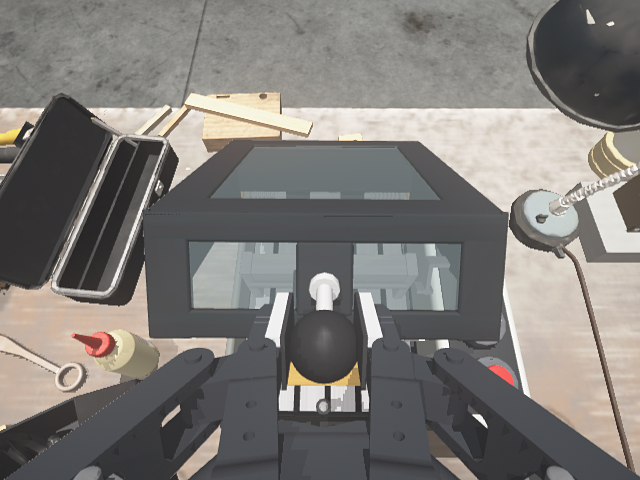

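View pics/scene13.png

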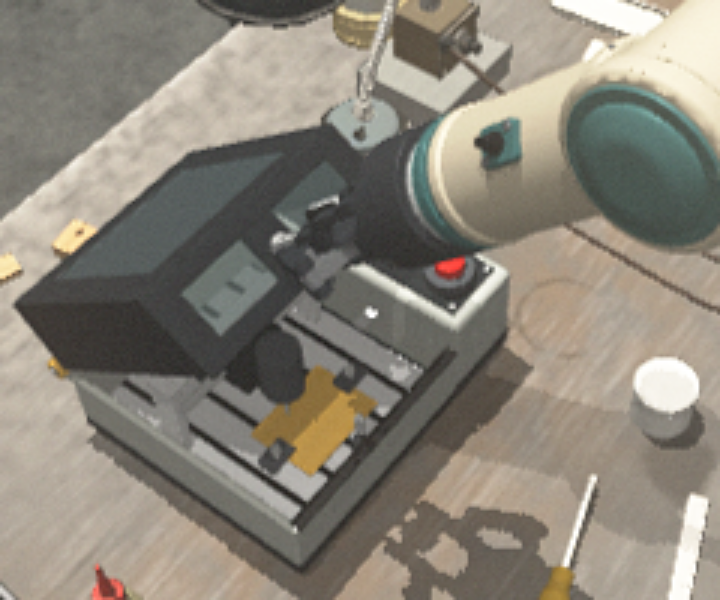

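```bash
cat > ballpx.py <<'E'
from arc import *
def bp(img,cal):
    h=cv2.GaussianBlur(cv2.cvtColor(img[270:410,285:365],cv2.COLOR_BGR2GRAY),(5,5),1)
    c=cv2.HoughCircles(h,cv2.HOUGH_GRADIENT,1,100,param1=80,param2=12,minRadius=32,maxRadius=40)
    if c is None: print('none');return
    u,v,r=c[0,0];u+=285;v+=270
    dep=357.87*.0145/r;X=cal["tool_from_camera"]@np.r_[np.linalg.solve(cal["mtx"],[u,v,1])*dep,1]
    print('px',u,v,r,'ball in tool mm',(X[:3]*1000).round(1))
E
python3 - <<'E'
from ballpx import *
from rig import *
d=get_image("wrist")
for i in (10,11,12,13): bp(cv2.imread(f"pics/wrist{i}.png"),d)
bp(d["color"],d);where()
E
```

```text
px 324.5 325.5 37.1 ball in tool mm [ -4.4 -57.9   0.2]
px 323.5 325.5 37.2 ball in tool mm [ -4.6 -58.3  -0.2]
px 324.5 331.5 37.2 ball in tool mm [ -2.3 -59.    0.1]
px 323.5 348.5 34.9 ball in tool mm [  9.4 -53.2  -0.3]
px 323.5 348.5 34.4 ball in tool mm [ 10.7 -51.3  -0.3]
t 18.975 ball [0.5738 0.0565 0.2779] q 0.704 rad err mm -0.4 F [-2.4 -6.2  0. ] w 0.0267 pitch 46.8 q [-0.04 -0.03  2.05  0.07  0.37  1.48] tcp [0.6121 0.0565 0.2371]
```

Run:
```python
import cv2,numpy as np
a=cv2.imread("pics/wrist11.png")[270:430,230:420];b=cv2.imread("pics/wrist13.png")[270:430,230:420]
cv2.imwrite("pics/cmp.png",cv2.resize(np.hstack([a,b]),None,fx=2.1,fy=2.1,interpolation=cv2.INTER_CUBIC))
```

```text
(no output)
```

View pics/cmp.png

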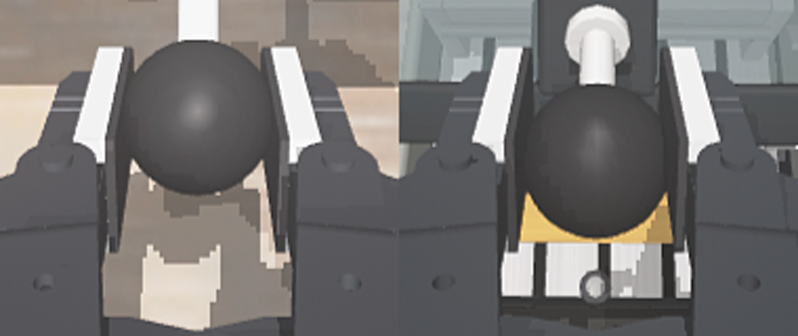

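```bash
python3 -m jog '[255,0,0,0.05,0,0,0, 255,-0.9,0,0.05,0,0,0.1, 255,-2.3,0.1,0.05,0,0,0.25, 255,-3.8,0.2,0.05,0,0,0.4, 255,-5.2,0.4,0.05,0,0,0.5, 255,-5.2,0.4,0.05,0,0,0.5]' 90
python3 - <<'E'
from ballpx import *
from rig import *
d=get_image("wrist");cv2.imwrite("pics/wrist14.png",d["color"])
bp(d["color"],d);where();rows(.88,[.93,.98,1.02,1.06,1.08])
E
```

```text
clock: 19.73
position: [0.6536, 0.0568, 0.2701]
ee_rot: [0.283, 0.284, 0.648, -0.648]
contact_force: [0.4, -0.2, -1.3]
width: -0.0002
none
t 19.775 ball [0.6116 0.0569 0.3071] q 0.88 rad err mm -0.9 F [ 0.2 -0.2 -0.9] w 0.0002 pitch 42.9 q [-0.04 -0.01  1.99  0.08  0.34  1.47] tcp [0.6527 0.0569 0.269 ]
0.93 [-1.41  0.36  0.  ] [0.   0.   0.14] [0.665 0.058 0.278]
0.98 [-2.81  0.79  0.  ] [0.   0.   0.27] [0.677 0.058 0.285]
1.02 [-3.91  1.18  0.  ] [0.   0.   0.38] [0.687 0.058 0.291]
1.06 [-4.99  1.6   0.  ] [0.   0.   0.49] [0.698 0.058 0.296]
1.08 [-5.52  1.83  0.  ] [0.   0.   0.54] [0.703 0.058 0.298]
```

View pics/wrist14.png

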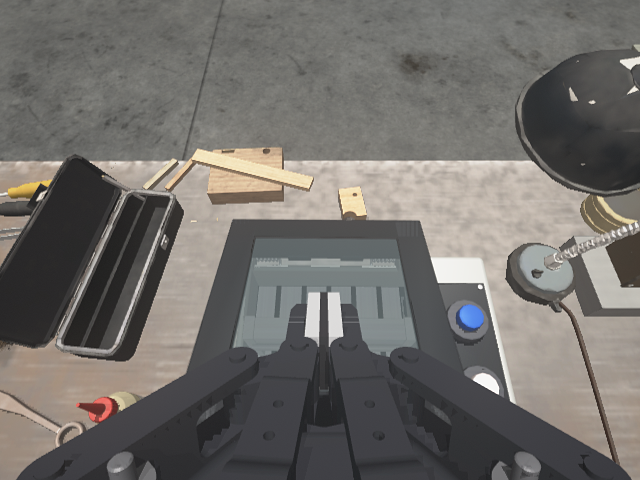

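The ball slipped out of the pads when I raised the grip force, and the hood fell back. I'll check where it stands.

Run:
```python
from h import *
from rig import *
d=get_image("scene");c=d["color"];cv2.imwrite("pics/s15f.png",c); cv2.imwrite("pics/s15.png",cv2.resize(c[150:350,180:420],None,fx=3,fy=3))
```

```text
(no output)
```

View pics/s15.png

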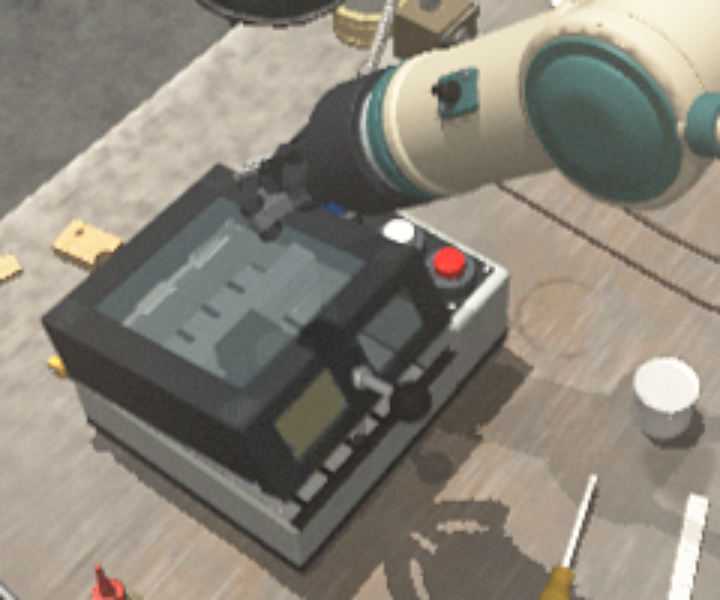

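Run:
```python
from h import *
print(plan((.43,.0577,.255),tool(60)))
```

```text
(array([ 16.11, -15.35,  -0.08]), array([-0.  , -0.  , -2.13]))
```

```bash
python3 -m jog '[255,1,-1.5,0,0,0,-0.1, 255,4,-4.3,0,0,0,-0.5, 200,7,-7.5,0,0,0,-1, 150,10.5,-11,0,0,0,-1.5, 100,14,-14,0,0,0,-1.9, 60,16.1,-15.3,0,0,0,-2.1, 60,16.1,-15.3,0,0,0,-2.1, 60,16.1,-15.3,0,0,0,-2.1]' 40
python3 - <<'E'
from h import *
from rig import *
s=get_state();print(s['position'],s['width'],s['clock'])
for n in ["scene","wrist","top"]:
    d=get_image(n);c=d["color"]; cv2.imwrite(f"pics/{n}16f.png",c); cv2.imwrite(f"pics/{n}16.png",c if n!="scene" else cv2.resize(c[150:350,180:420],None,fx=3,fy=3))
    if n=="wrist": print([wray((325,222),s,d,z).round(4) for z in (.112,.130)])
E
```

```text
clock: 20.82
position: [0.4315, 0.0566, 0.2552]
ee_rot: [-0.185, -0.186, -0.682, 0.682]
contact_force: [-0.2, -0.3, 0.0]
width: 0.0657
[0.43152376 0.05664554 0.25520574] 0.06570893395069653 20.825
[array([0.5011, 0.0555, 0.112 ]), array([0.4962, 0.0555, 0.13  ])]
```

View pics/scene16.png

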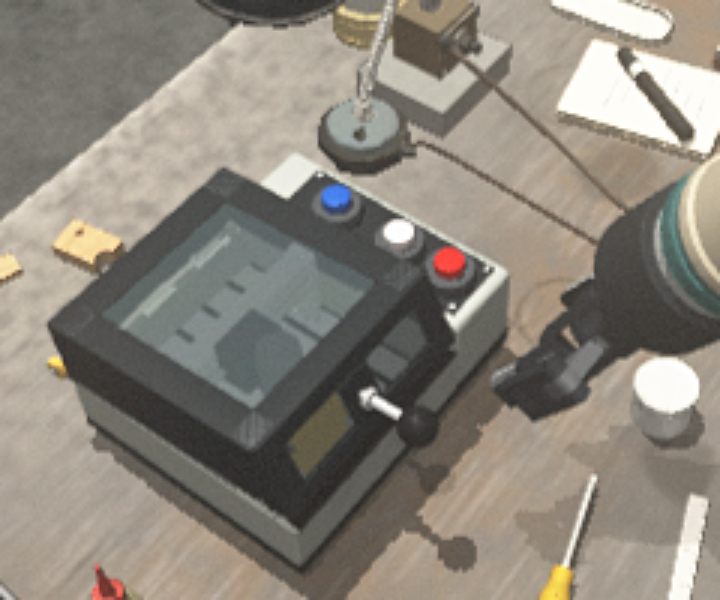

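View pics/wrist16.png

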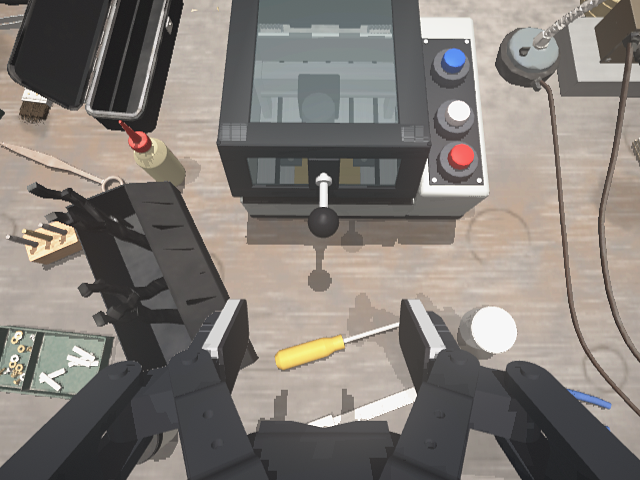

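Run:
```python
from h import *
print(plan((.5225,.0577,.0785),tool(60)))
```

```text
(array([ 1.04, 19.82, -0.11]), array([-0.  , -0.  , -0.04]))
```

```bash
python3 -m jog '[60,0.3,2.5,0,0,0,0, 60,0.7,7,-0.1,0,0,0, 60,1,11.5,-0.1,0,0,0, 60,1,15,-0.1,0,0,0, 60,1,17.5,-0.1,0,0,0, 60,1,19.2,-0.1,0,0,0, 60,1,19.8,-0.1,0,0,0, 60,1,19.8,-0.1,0,0,0]' 60
python3 - <<'E'
from ballpx import *
from rig import *
d=get_image("wrist");bp(d["color"],d);where();cv2.imwrite("pics/w17.png",d["color"])
E
```

```text
clock: 21.98
position: [0.5222, 0.0576, 0.0786]
ee_rot: [-0.184, -0.185, -0.683, 0.683]
contact_force: [0.0, -0.1, 0.7]
width: 0.0654
px 324.5 328.5 37.2 ball in tool mm [ -3.3 -58.6   0.1]
t 22.025 ball [0.4939 0.0576 0.1275] q 0.064 rad err mm -1.5 F [-0.1  0.2  0.3] w 0.0653 pitch 59.7 q [-0.04  0.09  2.25  0.07  0.27  1.47] tcp [0.5222 0.0576 0.0792]
```

View pics/w17.png

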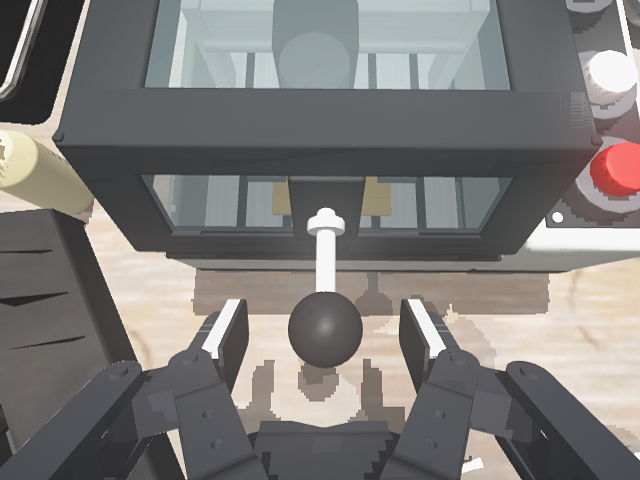

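```bash
python3 -m jog '[60,0.2,0,0,0,0,0, 60,0.4,0,0,0,0,0, 120,0.4,0,0,0,0,0, 200,0.4,0,0,0,0,0, 255,0.4,0,0,0,0,0, 255,0.4,0,0,0,0,0, 255,0.4,0,0,0,0,0]' 60; sed -i 's/^HX.*/HX,HZ,Y,S,X0=.760,.0806,.0577,.0595,-.005/; s/return 60-20.*/return 60+0.6*np.degrees(q-.076)/; s/return ball(q)+S\*tool(P)\[:,1\],/return ball(q)+S*tool(P)[:,1]-X0*tool(P)[:,0],/; s/b=s\[.position.\]-S\*M\[:,1\]/b=s["position"]-S*M[:,1]+X0*M[:,0]/' arc.py
python3 - <<'E'
from ballpx import *
from rig import *
d=get_image("wrist");bp(d["color"],d);where();cv2.imwrite("pics/w18.png",d["color"])
rows(.076,[.1,.14,.19,.24,.29,.33,.35])
from kin import ik
for q in(.35,.7,1.05):
    p,M=tcp(q);print(q,pitch(q),p,ik(*p,pitch(q)))
E
```

```text
clock: 22.9
position: [0.5182, 0.0571, 0.077]
ee_rot: [-0.185, -0.185, -0.682, 0.683]
contact_force: [-2.1, -5.8, 1.4]
width: 0.0261
px 324.5 318.5 38.3 ball in tool mm [ -9.1 -61.    0.1]
t 22.95 ball [0.4925 0.0571 0.1308] q 0.075 rad err mm 0.5 F [-0.8 -4.5  1.4] w 0.0261 pitch 59.7 q [-0.04  0.09  2.26  0.07  0.26  1.47] tcp [0.5182 0.0571 0.0769]
0.1 [-0.35 -0.5   0.  ] [ 0.   0.  -0.1] [0.519 0.058 0.083]
0.14 [-0.95 -1.3   0.  ] [ 0.    0.   -0.28] [0.52  0.058 0.093]
0.19 [-1.74 -2.28  0.  ] [ 0.    0.   -0.49] [0.522 0.058 0.105]
0.24 [-2.59 -3.2   0.  ] [ 0.   0.  -0.7] [0.525 0.058 0.118]
0.29 [-3.47 -4.08  0.  ] [ 0.    0.   -0.92] [0.528 0.058 0.13 ]
0.33 [-4.21 -4.75  0.  ] [ 0.    0.   -1.09] [0.531 0.058 0.139]
0.35 [-4.59 -5.07  0.  ] [ 0.    0.   -1.18] [0.533 0.058 0.144]
0.35 69.41942615195073 [0.5328911  0.0577     0.14390333] [-0.02538717  0.03970463  1.98881789  0.          0.75387135]
0.7 81.45153984969802 [0.57671912 0.0577     0.21790183] [-0.02345276  0.18253021  1.58312828  0.          1.22673539]
1.05 93.4836535474453 [0.64307231 0.0577     0.27064517] [-0.02102765  0.42077394  1.1054127   0.          1.67620724]
```

Run:
```python
import cv2
cv2.imwrite("pics/w18c.png",cv2.resize(cv2.imread("pics/w18.png")[260:430,230:420],None,fx=3.5,fy=3.5,interpolation=cv2.INTER_CUBIC))
```

```text
(no output)
```

View pics/w18c.png

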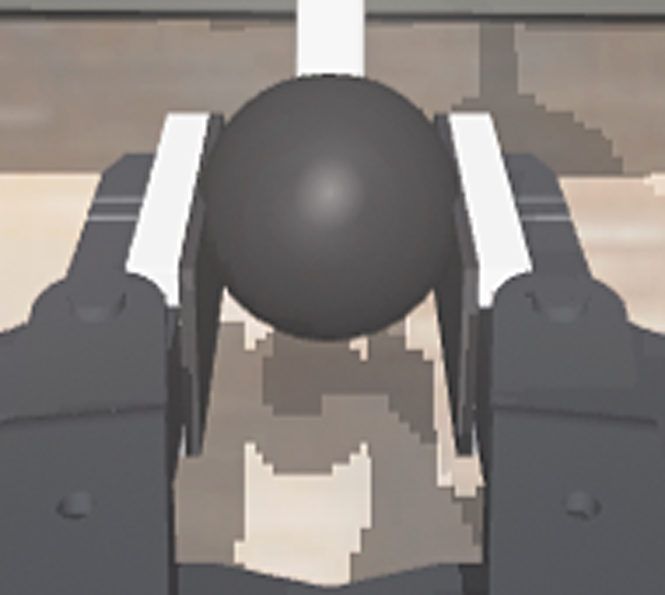

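```bash
python3 -m jog '[120,0,0,0,0,0,0, 120,0,0,0,0,0,0, 120,-0.15,0,0,0,0,0, 120,-0.3,0,0.05,0,0,0, 160,-0.3,0,0.05,0,0,0, 220,-0.3,0,0.05,0,0,0, 255,-0.3,0,0.05,0,0,0, 255,-0.3,0,0.05,0,0,0,255,-0.3,0,0.05,0,0,0]' 60; sed -i 's/,-.005$/,-.002/' arc.py
python3 - <<'E'
from ballpx import *
from rig import *
d=get_image("wrist");bp(d["color"],d);where();rows(.076,[.1,.14,.19,.24,.29,.33,.35])
E
```

```text
clock: 24.08
position: [0.5211, 0.0571, 0.0785]
ee_rot: [-0.185, -0.185, -0.682, 0.683]
contact_force: [-1.4, -1.8, 1.4]
width: 0.0264
px 323.5 326.5 38.3 ball in tool mm [ -6.2 -61.9  -0.3]
t 24.125 ball [0.4927 0.0571 0.1309] q 0.075 rad err mm 0.3 F [-1.5 -1.4  1.5] w 0.026 pitch 59.7 q [-0.04  0.09  2.26  0.07  0.27  1.47] tcp [0.5211 0.0571 0.0785]
0.1 [-0.35 -0.49  0.  ] [ 0.   0.  -0.1] [0.522 0.058 0.084]
0.14 [-0.95 -1.29  0.  ] [ 0.    0.   -0.28] [0.523 0.058 0.094]
0.19 [-1.74 -2.26  0.  ] [ 0.    0.   -0.49] [0.525 0.058 0.107]
0.24 [-2.58 -3.17  0.  ] [ 0.   0.  -0.7] [0.528 0.058 0.119]
0.29 [-3.47 -4.04  0.  ] [ 0.    0.   -0.92] [0.531 0.058 0.131]
0.33 [-4.21 -4.71  0.  ] [ 0.    0.   -1.09] [0.534 0.058 0.14 ]
0.35 [-4.59 -5.03  0.  ] [ 0.    0.   -1.18] [0.536 0.058 0.145]
```

```bash
python3 -m jog '[255,-0.35,-0.5,0,0,0,-0.1, 255,-0.95,-1.3,0,0,0,-0.28, 255,-1.7,-2.25,0,0,0,-0.5, 255,-2.6,-3.15,0,0,0,-0.7, 255,-3.5,-4.05,0,0,0,-0.92, 255,-4.2,-4.7,0,0,0,-1.1, 255,-4.6,-5,0,0,0,-1.18, 255,-4.6,-5,0,0,0,-1.18]'
python3 - <<'E'
from ballpx import *
from rig import *
d=get_image("wrist");bp(d["color"],d);where();rows(.35,[.37,.41,.46,.51,.55,.58,.6])
cv2.imwrite("pics/w19.png",d["color"])
E
```

```text
clock: 25.12
position: [0.5344, 0.0569, 0.1438]
ee_rot: [-0.127, -0.127, -0.695, 0.696]
contact_force: [-1.4, -3.4, -2.9]
width: 0.0263
px 323.5 324.5 39.4 ball in tool mm [ -8.9 -65.   -0.3]
t 25.175 ball [0.5151 0.0569 0.2001] q 0.343 rad err mm 0.8 F [-1.2 -3.3 -2.6] w 0.0262 pitch 69.3 q [-0.03  0.07  1.98  0.02  0.74  1.53] tcp [0.5343 0.0569 0.1437]
0.37 [-0.33 -0.37  0.  ] [ 0.    0.   -0.09] [0.537 0.058 0.15 ]
0.41 [-1.01 -1.09  0.  ] [ 0.    0.   -0.26] [0.541 0.058 0.159]
0.46 [-1.9  -1.94  0.  ] [ 0.    0.   -0.47] [0.547 0.058 0.17 ]
0.51 [-2.83 -2.75  0.  ] [ 0.    0.   -0.69] [0.553 0.058 0.181]
0.55 [-3.6  -3.35  0.  ] [ 0.    0.   -0.86] [0.558 0.058 0.189]
0.58 [-4.2  -3.79  0.  ] [ 0.    0.   -0.99] [0.562 0.058 0.195]
0.6 [-4.6  -4.07  0.  ] [ 0.    0.   -1.07] [0.564 0.058 0.199]
```

View pics/w19.png

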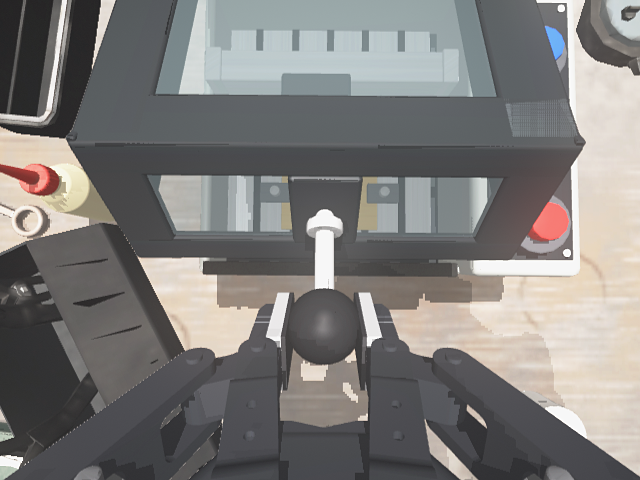

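```bash
python3 -m jog '[255,-0.35,-0.4,0,0,0,-0.1, 255,-1,-1.1,0,0,0,-0.26, 255,-1.9,-1.95,0,0,0,-0.47, 255,-2.8,-2.75,0,0,0,-0.7, 255,-3.6,-3.35,0,0,0,-0.86, 255,-4.2,-3.8,0,0,0,-1, 255,-4.6,-4.1,0,0,0,-1.07, 255,-4.6,-4.1,0,0,0,-1.07]'
python3 - <<'E'
from ballpx import *
from rig import *
d=get_image("wrist");bp(d["color"],d);where();rows(.6,[.62,.66,.71,.76,.8,.83,.85])
cv2.imwrite("pics/w20.png",d["color"])
d=get_image("scene");cv2.imwrite("pics/s20.png",cv2.resize(d["color"][130:350,180:440],None,fx=3,fy=2.7))
E
```

```text
clock: 26.18
position: [0.5644, 0.0566, 0.2002]
ee_rot: [-0.075, -0.077, -0.703, 0.703]
contact_force: [-3.0, -4.8, -0.5]
width: 0.0262
px 323.5 329.5 37.1 ball in tool mm [ -2.6 -58.4  -0.3]
t 26.225 ball [0.5534 0.0566 0.2584] q 0.6 rad err mm 0.9 F [-2.3 -5.  -1.1] w 0.0261 pitch 77.7 q [-0.03  0.14  1.7   0.01  1.09  1.55] tcp [0.5642 0.0566 0.1999]
0.62 [-0.36 -0.33  0.  ] [ 0.    0.   -0.09] [0.567 0.058 0.203]
0.66 [-1.11 -0.96  0.  ] [ 0.    0.   -0.26] [0.573 0.058 0.211]
0.71 [-2.08 -1.7   0.  ] [ 0.    0.   -0.47] [0.581 0.058 0.22 ]
0.76 [-3.08 -2.39  0.  ] [ 0.    0.   -0.69] [0.59  0.058 0.229]
0.8 [-3.91 -2.91  0.  ] [ 0.    0.   -0.86] [0.597 0.058 0.236]
0.83 [-4.54 -3.27  0.  ] [ 0.    0.   -0.99] [0.602 0.058 0.241]
0.85 [-4.97 -3.5   0.  ] [ 0.    0.   -1.07] [0.606 0.058 0.244]
```

View pics/w20.png

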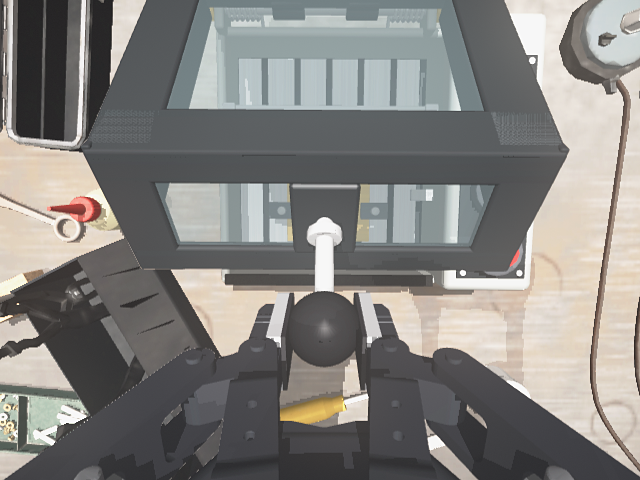

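View pics/s20.png

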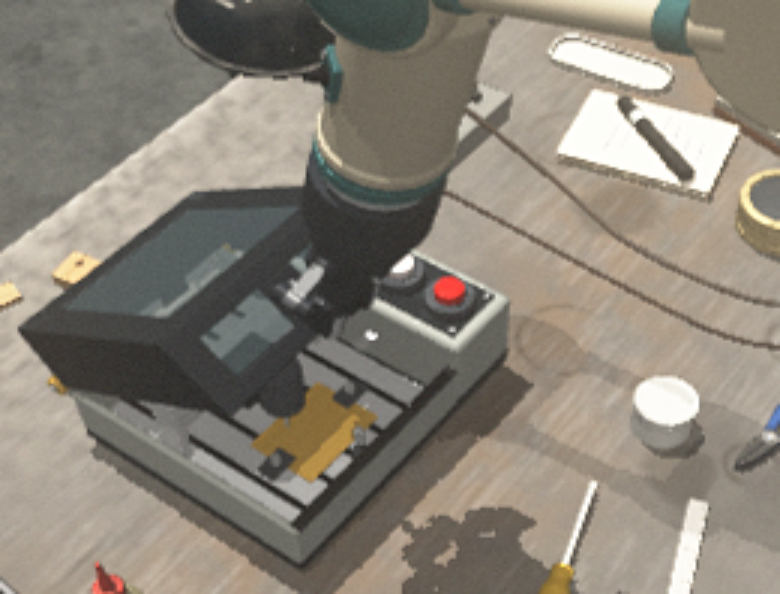

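```bash
python3 -m jog '[255,-0.35,-0.35,0.05,0,0,-0.1, 255,-1.1,-0.95,0.05,0,0,-0.26, 255,-2.1,-1.7,0.05,0,0,-0.47, 255,-3.1,-2.4,0.05,0,0,-0.7, 255,-3.9,-2.9,0.05,0,0,-0.86, 255,-4.5,-3.25,0.05,0,0,-1, 255,-5,-3.5,0.05,0,0,-1.07, 255,-5,-3.5,0.05,0,0,-1.07]'
python3 - <<'E'
from ballpx import *
from rig import *
d=get_image("wrist");bp(d["color"],d);where();rows(.85,[.87,.91,.95,.99,1.03,1.05,1.06])
cv2.imwrite("pics/w21.png",d["color"])
E
```

```text
clock: 27.28
position: [0.6065, 0.0562, 0.2449]
ee_rot: [-0.023, -0.024, -0.706, 0.707]
contact_force: [-0.1, -5.1, -1.6]
width: 0.0259
px 323.5 333.5 37.2 ball in tool mm [ -1.3 -59.1  -0.3]
t 27.325 ball [0.6039 0.0562 0.304 ] q 0.85 rad err mm 0.8 F [ 0.4 -4.8 -3.2] w 0.0262 pitch 86.2 q [-0.02  0.26  1.4   0.    1.41  1.55] tcp [0.6059 0.0562 0.2445]
0.87 [-0.39 -0.28  0.  ] [ 0.    0.   -0.09] [0.61  0.058 0.247]
0.91 [-1.2  -0.82  0.  ] [ 0.    0.   -0.26] [0.617 0.058 0.253]
0.95 [-2.03 -1.33  0.  ] [ 0.    0.   -0.43] [0.625 0.058 0.258]
0.99 [-2.87 -1.8   0.  ] [ 0.   0.  -0.6] [0.633 0.058 0.263]
1.03 [-3.73 -2.23  0.  ] [ 0.    0.   -0.77] [0.642 0.058 0.268]
1.05 [-4.17 -2.43  0.  ] [ 0.    0.   -0.86] [0.646 0.058 0.27 ]
1.06 [-4.39 -2.53  0.  ] [ 0.   0.  -0.9] [0.648 0.058 0.272]
```

View pics/w21.png

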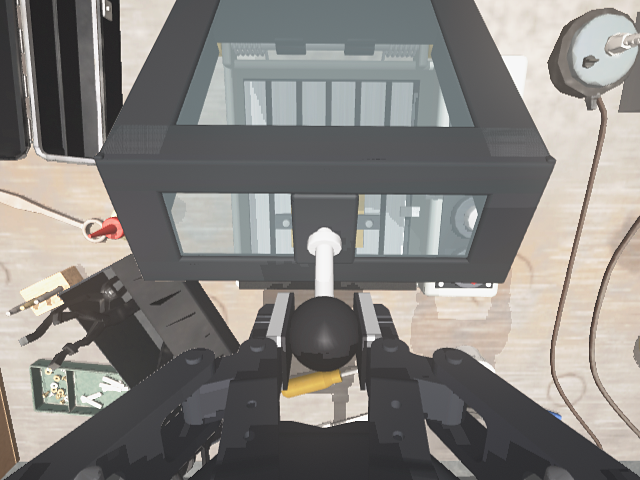

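```bash
python3 -m jog '[255,-0.4,-0.3,0.05,0,0,-0.1, 255,-1.2,-0.8,0.05,0,0,-0.26, 255,-2,-1.3,0.05,0,0,-0.43, 255,-2.9,-1.8,0.05,0,0,-0.6, 255,-3.7,-2.2,0.05,0,0,-0.77, 255,-4.2,-2.4,0.05,0,0,-0.86, 255,-4.4,-2.5,0.05,0,0,-0.9, 255,-4.4,-2.5,0.05,0,0,-0.9, 255,-4.4,-2.5,0.05,0,0,-0.9]'
python3 - <<'E'
from ballpx import *
from rig import *
d=get_image("wrist");bp(d["color"],d);where();rows(1.06,[1.04,1.0,.95,.9,.85,.81,.78,.76])
cv2.imwrite("pics/w22.png",d["color"])
d=get_image("scene");cv2.imwrite("pics/s22.png",cv2.resize(d["color"][130:350,180:440],None,fx=3,fy=2.7))
E
```

```text
clock: 28.45
position: [0.6477, 0.0557, 0.2722]
ee_rot: [0.021, 0.022, -0.706, 0.707]
contact_force: [1.8, -6.0, -1.6]
width: 0.0257
px 323.5 336.5 37.2 ball in tool mm [ -0.1 -59.5  -0.3]
t 28.5 ball [0.6533 0.0558 0.3315] q 1.058 rad err mm 1.0 F [ 1.3 -5.7 -2.5] w 0.0264 pitch 86.6 q [-0.02  0.4   1.12 -0.    1.67  1.55] tcp [0.6477 0.0557 0.2723]
1.04 [0.41 0.25 0.  ] [0.   0.   0.09] [0.644 0.058 0.269]
1.0 [1.22 0.78 0.  ] [0.   0.   0.26] [0.636 0.058 0.265]
0.95 [2.2  1.49 0.  ] [0.   0.   0.47] [0.625 0.058 0.258]
0.9 [3.14 2.25 0.  ] [0.   0.   0.69] [0.615 0.058 0.251]
0.85 [4.04 3.06 0.  ] [0.  0.  0.9] [0.606 0.058 0.244]
0.81 [4.73 3.74 0.  ] [0.   0.   1.07] [0.599 0.058 0.237]
0.78 [5.23 4.27 0.  ] [0.  0.  1.2] [0.593 0.058 0.232]
0.76 [5.55 4.64 0.  ] [0.   0.   1.29] [0.59  0.058 0.229]
```

View pics/w22.png

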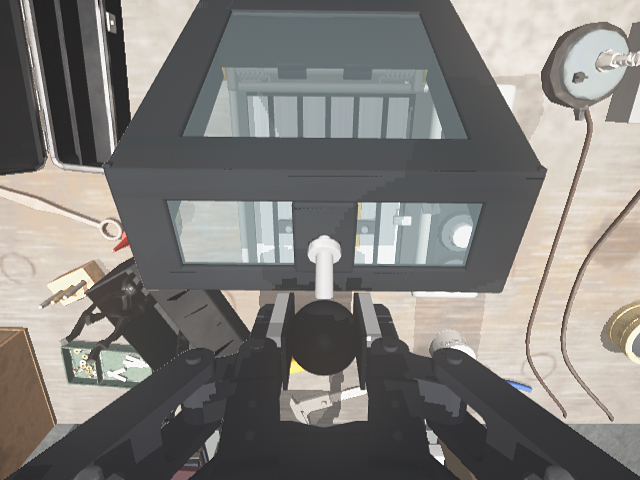

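View pics/s22.png

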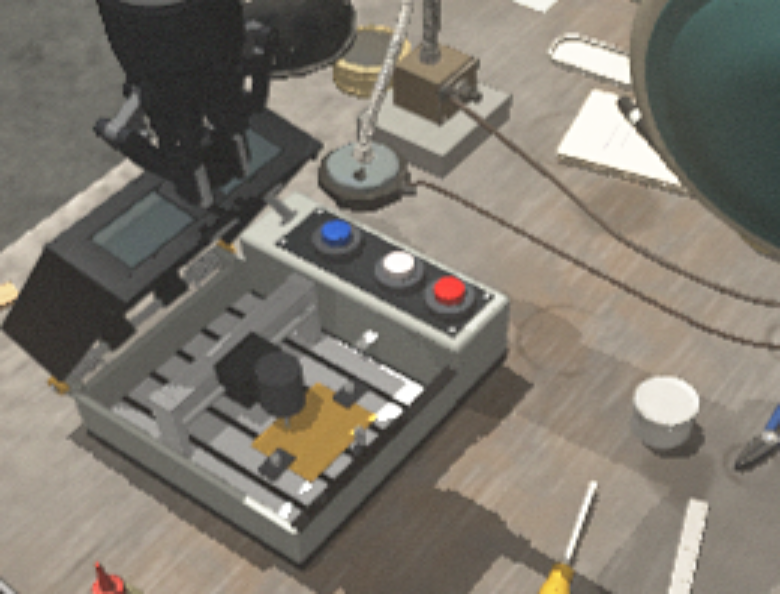

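```bash
python3 -m jog '[255,0.4,0.25,0.05,0,0,0.1, 255,1.2,0.8,0.05,0,0,0.26, 255,2.2,1.5,0.05,0,0,0.47, 255,3.15,2.25,0.05,0,0,0.7, 255,4,3.05,0.05,0,0,0.9, 255,4.7,3.75,0.05,0,0,1.07, 255,5.2,4.3,0.05,0,0,1.2, 255,5.5,4.6,0.05,0,0,1.29, 255,5.5,4.6,0.05,0,0,1.29]'
python3 - <<'E'
from ballpx import *
from rig import *
d=get_image("wrist");bp(d["color"],d);where();rows(.76,[.74,.71,.69])
cv2.imwrite("pics/w23.png",d["color"])
E
```

```text
clock: 29.68
position: [0.5912, 0.0564, 0.2288]
ee_rot: [0.043, 0.045, 0.706, -0.705]
contact_force: [7.0, -1.0, -7.4]
width: 0.0262
px 324.5 339.5 37.2 ball in tool mm [  0.9 -59.9   0.1]
t 29.725 ball [0.586  0.0563 0.2883] q 0.763 rad err mm -0.7 F [ 7.  -2.1 -8.6] w 0.026 pitch 82.9 q [-0.03  0.21  1.51  0.    1.29  1.55] tcp [0.5914 0.0564 0.229 ]
0.74 [0.38 0.31 0.  ] [0.   0.   0.09] [0.586 0.058 0.226]
0.71 [0.93 0.78 0.  ] [0.   0.   0.21] [0.581 0.058 0.22 ]
0.69 [1.3  1.11 0.  ] [0.  0.  0.3] [0.578 0.058 0.217]
```

View pics/w23.png

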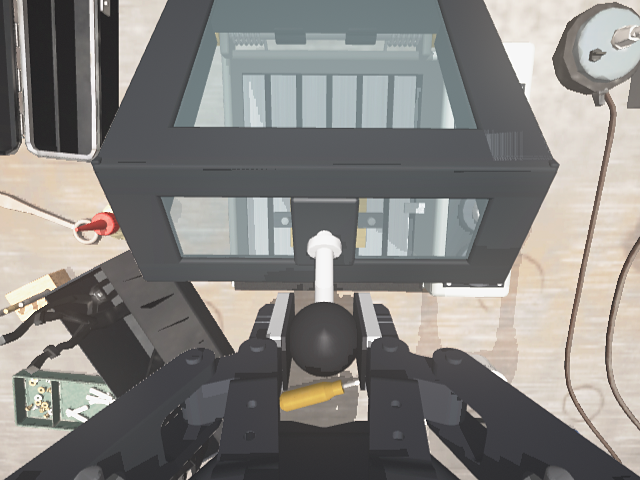

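```bash
python3 -m jog '[255,0.2,0.25,0,0,0,0.05, 255,0.5,0.55,0,0,0,0.12, 255,0.8,0.85,0,0,0,0.2, 255,1.05,1.1,0,0,0,0.27, 255,1.2,1.25,0,0,0,0.3, 255,1.2,1.25,0,0,0,0.3, 255,1.2,1.25,0,0,0,0.3, 255,1.2,1.25,0,0,0,0.3]'
python3 - <<'E'
from ballpx import *
from rig import *
d=get_image("wrist");bp(d["color"],d);where()
cv2.imwrite("pics/w24.png",d["color"])
for n in("scene","top"): e=get_image(n);cv2.imwrite(f"pics/{n}24.png",e["color"])
E
```

```text
clock: 30.72
position: [0.5795, 0.0564, 0.216]
ee_rot: [0.057, 0.057, 0.705, -0.704]
contact_force: [4.2, 4.1, -3.7]
width: 0.0259
px 322.5 338.5 37.2 ball in tool mm [  0.6 -59.8  -0.7]
t 30.775 ball [0.5719 0.0564 0.275 ] q 0.691 rad err mm -1.1 F [ 3.3  3.3 -4.1] w 0.0259 pitch 80.7 q [-0.03  0.18  1.59  0.01  1.21  1.54] tcp [0.5795 0.0565 0.216 ]
```

```bash
python3 -m jog '[255,0,0,0,0,0,0, 255,0,0,0,0,0,0, 255,0,0,0,0,0,0, 255,0,0,0,0,0,0, 255,0,0,0,0,0,0, 255,0,0,0,0,0,0, 255,0,0,0,0,0,0, 255,0,0,0,0,0,0]'
python3 - <<'E'
from ballpx import *
from rig import *
d=get_image("wrist");bp(d["color"],d);where()
cv2.imwrite("pics/w25.png",d["color"]);a=cv2.imread("pics/w24.png")
print(cv2.absdiff(a,d["color"])[270:420,230:420].mean(),cv2.absdiff(a,d["color"]).mean())
E
```

```text
clock: 31.88
position: [0.5795, 0.0565, 0.216]
ee_rot: [0.057, 0.057, 0.705, -0.704]
contact_force: [4.0, 3.2, -3.5]
width: 0.0263
px 322.5 338.5 37.2 ball in tool mm [  0.6 -59.8  -0.7]
t 31.925 ball [0.5719 0.0564 0.2751] q 0.691 rad err mm -1.1 F [ 3.6  3.5 -4.2] w 0.0262 pitch 80.7 q [-0.03  0.18  1.59  0.01  1.21  1.54] tcp [0.5796 0.0564 0.216 ]
0.48977777777777776 0.5119574652777777
```

View pics/w25.png

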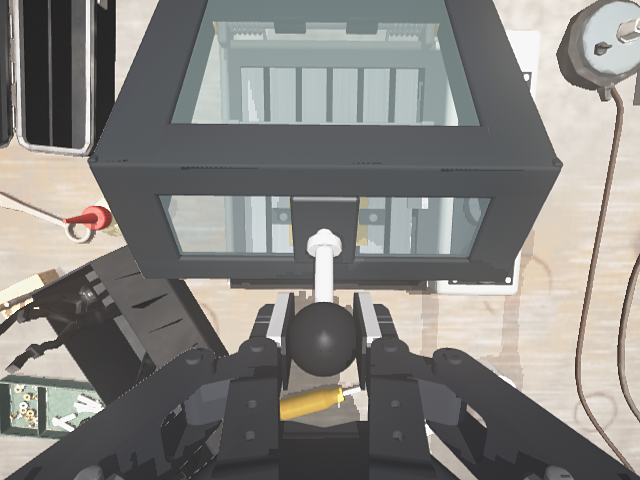

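View pics/scene24.png

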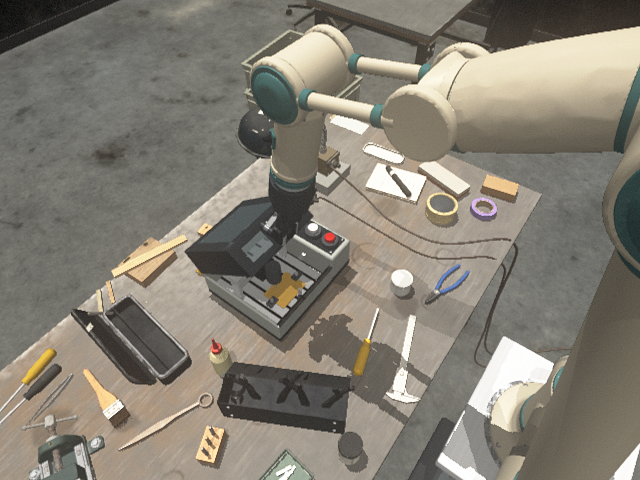

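View pics/top24.png

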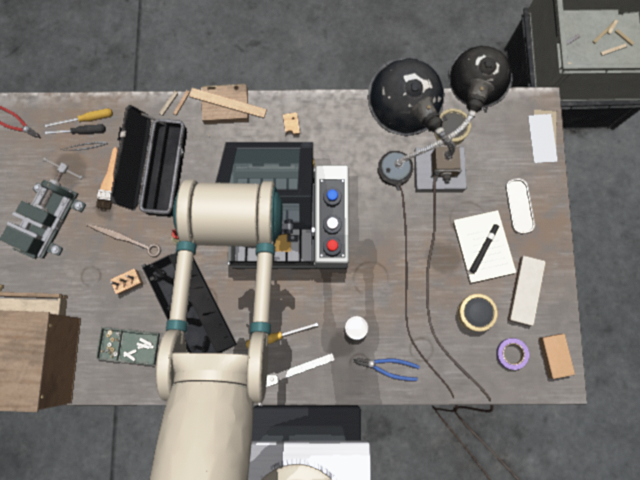

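```bash
python3 -c "
from rig import *
print(sign_off(), get_state()['clock'])"
```

```text
the job is handed in; nothing more can be done
the job is handed in; nothing more can be done
```

I pressed red, white and blue in that order, each down to its end stop. The hood unlatched and popped up. I took it by the ball knob, raised it to about 1.05 rad (60°), held it there, drew it back and handed in while gripping it still at about 0.69 rad (40°).

**Last checks:** Over about 1.2 s before hand-in the arm pose and the knob's position in the wrist picture did not change. The grip stayed at 26 mm opening with 60 N set. The buttons showed up again wherever the pictures let me see them, and all the loose things I could make out are where they started. It was handed in at about 32 s of the 72 s. The hood angles come from the arm pose and the wrist pictures, good to about 0.03 rad; there was no direct reading of the hood joint.

**What went wrong or disagreed:**
- **First lift failed:** my tool tilt ran the wrong way as the hood rose, so the knob crept across the pads. It slipped out at about 0.65–0.7 rad when I raised the grip force, and the hood fell back to its popped-up position. It stayed unlatched, and I gripped it again with the tilt corrected. That time the knob crept only a few millimetres.
- **Fingertips short of the TCP:** they appeared to end 30–45 mm short of the reported TCP, so I set the press depths and the grasp by contact force and the pictures.
- **Leftover force in the final hold:** the wrist reads about 6 N, mostly from a small misfit between my arc and the real hinge.

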